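Pack the hexagonal jars in the serving tray

ROBOT

A 6-joint arm with a two-finger parallel gripper is mounted at the origin on the work surface. World frame = base frame: x ahead of the robot, y to its left, z up, the work surface at z = 0. Lengths are in m, angles in degrees, forces in N, time in s.
With the tool pointing down it reaches from about 0.325 to 0.75 m from the base axis. Payload 7.6 kg.
Tool frame: the origin (TCP) lies on the centre line of the jaws, within the pads' length; the fingertips stand tips_ahead ahead of it and the grasp point (between the pads) lies 2 mm behind it (tips_ahead is the distance from the TCP to the fingertips, in m); z points along the fingers, y is the direction in which the jaws open and shut (so a half turn about z gives the same grasp; the last joint's range is limited). The gripper opens to 85 mm and grips with 20 to 120 N. Pads are 22 mm wide; open, the fingers measure 114 mm over their backs; the gripper's body (76 mm by 85 mm) begins 54 mm behind the grasp point. The pads swing forward as they close: fully open they stand 13 mm farther back than shut.
Start: joints at [68.279, 2.991, 80.254, -0, 96.75, -4.028], TCP at [0.16, 0.5, 0.248] pointing down, gripper open.
Joint ranges: [-166.34, 166.34], [-52.06, 124.39], [6.96, 135.62], [-60.46, 240.46], [14.63, 156.25], [-167.68, 167.68]. Speed limits (degrees/s): [147.25, 147.25, 172.46, 180, 180, 180].

INTERFACE

Orientations are given as a 3x3 rotation matrix whose columns are the frame's x, y, z axes.
In Python, from cell import * gives the robot as it stands. The module is installed in compiled form; this text tells all that it offers.
- The arm moves only by the tool drive_tool, never from a script. Its argument "deltas" is one flat list of numbers, 5 for each row, row after row: the finger opening in m, from 0 to 0.0854, then the shift along the tool's x, y, z in m, then the turn about the tool's z in degrees. A call has 1 to 5 rows; each row shifts and turns the pose as measured when the row begins, along the tool's axes as they then stand; what a row does not reach is not made up. A row lasts 1/12 s, in which the tool goes at most 41.7 mm and 7.16 degrees, less where a joint would pass 70% of its speed; a pose out of reach is approached as far as the arm can. A call with a gripper value outside its range is refused whole. The fingers move at their own pace and stop on an object; the grip force is fixed at half the most. Time passes only in rows, so rows that do not move let the fingers close. It gives the time, the measured TCP pose, the force and the opening at its end, in the units of the state.
- state(): the state, without advancing time (a new reading comes with each control period).
- camera(name): name is "scene" or "side" or "wrist"; returns a dict with "image" (420x560x3 uint8, red, green, blue), "range_z" (420x560 float32, m along the optical axis (not along the pixel's ray), 0 where there is no reading), "fov_y" (degrees; the focal length in pixels is half the picture's height over the tangent of half this angle, whatever the lens; pixels are square), "cx", "cy" (the principal point, pixels), "R" (3x3) and "t" (3): a world point X has camera coordinates R X + t. Camera axes: x right, y down, z forward; pixel columns grow to the right and rows downward; lengths in m; the calibration is good to about 2 mm. A picture is of the moment at which its call begins.
- hand_in(): hands the job in, once; it reports no verdict.
Trained networks look in the newest picture that a camera, given by its name, has taken for a name from the list of things; names that differ only in an ending like _2 or _b are one class to them, and where a whole thing is asked for, a point or a joint stands for the part that bears it (a point fixed in the world has none). Each returns a list of dicts, best first, with "score" (0 to 1); they miss things now and then, are a little off and sometimes report something else, mostly with a low value. They report only what shows in the picture. A call takes as long as a camera call. They do not tell look-alikes from the thing itself.
- silhouettes(camera, thing): "region" (420x560 bool, what is visible of it) and "location" ([column, row] in pixels, amid what is visible of it).
The state is a dict: "t": time; "joints": joint angles; "qvel": joint speeds; "effort": joint torques, N m; "ee_pos": TCP position; "eef_rot": TCP orientation; "ft_force": force on the tool from outside, world axes, zero at the start; "torque": the same for the moment, N m; "width": finger opening in m.
Only numpy, scipy, OpenCV 4.12 (cv2) and the standard library are available. Lean on these libraries where they do the work, as an engineer would, in place of code of your own. Each camera call takes 0.05 s, during which the arm holds its last target.

TASK

Put the two loose hexagonal jars upright in the wooden tray with the two already there, all four pushed snugly together into one close-packed diamond with their flat sides touching, so that they do not slide about when the tray is carried. One of the loose jars has fallen over: before it goes in, stand it upright on the bar top beside the tray and let go of it, then take it afresh. Do not knock over any jar that is standing, and leave the can, the bottle and the tumbler where they are.

Things in the scene. Friction and masses are not known exactly. Their poses are not given: they have to be found in the camera images.
- jar_a_mid (a point): Amber-glass jar, 0.2 kg: hexagonal prism 48 mm across flats (55.4 across corners), 60 tall, and on it a round brass lid, 40 diameter, 18 high; 78 tall in all. Point on its axis, 39 mm from base and top; z base to lid, x to a corner, y square to a flat. Stands in the tray, loose.
- jar_b_mid (a point): Amber-glass jar, 0.2 kg: hexagonal prism 48 mm across flats (55.4 across corners), 60 tall, and on it a round brass lid, 40 diameter, 18 high; 78 tall in all. Point on its axis, 39 mm from base and top; z base to lid, x to a corner, y square to a flat. Stands in the tray, loose, flat against jar_a on jar_a's +y side.
- jar_up_mid (a point): Amber-glass jar, 0.2 kg: hexagonal prism 48 mm across flats (55.4 across corners), 60 tall, and on it a round brass lid, 40 diameter, 18 high; 78 tall in all. Point on its axis, 39 mm from base and top; z base to lid, x to a corner, y square to a flat. Stands upright on the bar top outside the tray; it has to go in the tray.
- jar_down_mid (a point): Amber-glass jar, 0.2 kg: hexagonal prism 48 mm across flats (55.4 across corners), 60 tall, and on it a round brass lid, 40 diameter, 18 high; 78 tall in all. Point on its axis, 39 mm from base and top; z base to lid, x to a corner, y square to a flat. Has fallen: lies on a flat on the bar outside the tray, axis level 24 mm up, two corner edges at axis height. To be stood up on the bar, then put in the tray.
- tray_in (a point): Centre of the inner floor of the wooden serving tray, fixed to the bar: floor 8 mm thick, inside 200 mm along x by 260 mm along y, rim 8 mm thick, 30 mm above the bar; steel grips at the y ends reach 18 mm beyond the rim. The two jars in it stand in its +x half; the free room is on their -x side.
- can_mid (a point): Bystander: plain aluminium drinks can, 66 mm diameter, 115 mm tall; point at its centre.
- bottle_mid (a point): Bystander: amber glass juice bottle with brass cap, 68 mm diameter, 185 mm tall; point on its axis 90 mm up.
- tumbler_mid (a point): Bystander: clear glass tumbler, 76 mm diameter at the rim, 85 mm tall; point on its axis 42.5 mm up.
Mind the look-alikes: they are no part of the job. What is shaped like the part that bears jar_down_mid but black is not meant. What is shaped like the part that bears jar_up_mid but red is not meant.

How it is judged (in metres and radians):
On the way:
1. the fallen jar stands upright on the bar top, let go (angle between jar_down_mid's own z axis and vertical below 0.1 rad and height (world z) of jar_down_mid between 0.035 and 0.043 m and contact force between the fingers and jar_down below 0.05 N and linear speed of jar_down below 0.02 m/s), for 0.2 s.
At the end, for the whole second after the job is handed in: All four jars stand upright (within 6 degrees) on the tray floor, at rest, as a close-packed diamond: in five of the six pairs the axes are at most 50.5 mm apart (flats within 2.5 mm), and every jar's flats are parallel to jar_a's within 5.7 degrees (any side may face) (((horizontal distance between each of jar_a_mid, jar_b_mid and jar_up_mid below 0.0505 m and horizontal distance between each of jar_a_mid, jar_b_mid, jar_up_mid and jar_down_mid below 0.0505 m) or (horizontal distance between jar_a_mid and jar_b_mid below 0.0505 m and horizontal distance between each of jar_a_mid, jar_b_mid, jar_up_mid and jar_down_mid below 0.0505 m and horizontal distance between jar_b_mid and jar_up_mid below 0.0505 m) or (horizontal distance between jar_a_mid and jar_b_mid below 0.0505 m and horizontal distance between each of jar_a_mid, jar_b_mid and jar_up_mid below 0.0505 m and horizontal distance between each of jar_b_mid, jar_up_mid and jar_down_mid below 0.0505 m) or (horizontal distance between jar_a_mid and jar_b_mid below 0.0505 m and horizontal distance between jar_a_mid and jar_up_mid below 0.0505 m and horizontal distance between each of jar_a_mid, jar_b_mid, jar_up_mid and jar_down_mid below 0.0505 m) or (horizontal distance between jar_a_mid and jar_b_mid below 0.0505 m and horizontal distance between each of jar_a_mid, jar_b_mid and jar_up_mid below 0.0505 m and horizontal distance between each of jar_a_mid, jar_up_mid and jar_down_mid below 0.0505 m) or (horizontal distance between jar_a_mid and jar_b_mid below 0.0505 m and horizontal distance between each of jar_a_mid, jar_b_mid and jar_up_mid below 0.0505 m and horizontal distance between each of jar_a_mid, jar_b_mid and jar_down_mid below 0.0505 m)) and (angle between the x axis of jar_b_mid and the x axis of jar_a_mid, either way round below 0.1 rad or angle between the x axis of jar_b_mid and the x axis of jar_a_mid, either way round between 0.947 and 1.147 rad) and (angle between the x axis of jar_up_mid and the x axis of jar_a_mid, either way round below 0.1 rad or angle between the x axis of jar_up_mid and the x axis of jar_a_mid, either way round between 0.947 and 1.147 rad) and (angle between the x axis of jar_down_mid and the x axis of jar_a_mid, either way round below 0.1 rad or angle between the x axis of jar_down_mid and the x axis of jar_a_mid, either way round between 0.947 and 1.147 rad) and angle between each of jar_a_mid, jar_b_mid, jar_up_mid, jar_down_mid's own z axis and vertical below 0.1 rad and z of jar_a_mid in the frame of tray_in between 0.035 and 0.043 m and x of jar_a_mid in the frame of tray_in between -0.1 and 0.1 m and y of jar_a_mid in the frame of tray_in between -0.13 and 0.13 m and linear speed of each of jar_a, jar_b, jar_up, jar_down below 0.01 m/s and angular speed of each of jar_a, jar_b, jar_up, jar_down below 0.1 rad/s and z of jar_b_mid in the frame of tray_in between 0.035 and 0.043 m and x of jar_b_mid in the frame of tray_in between -0.1 and 0.1 m and y of jar_b_mid in the frame of tray_in between -0.13 and 0.13 m and z of jar_up_mid in the frame of tray_in between 0.035 and 0.043 m and x of jar_up_mid in the frame of tray_in between -0.1 and 0.1 m and y of jar_up_mid in the frame of tray_in between -0.13 and 0.13 m and z of jar_down_mid in the frame of tray_in between 0.035 and 0.043 m and x of jar_down_mid in the frame of tray_in between -0.1 and 0.1 m and y of jar_down_mid in the frame of tray_in between -0.13 and 0.13 m); the robot touches nothing.
It fails at once if a jar standing at the start is knocked over (angle between any of jar_a_mid, jar_b_mid, jar_up_mid's own z axis and vertical above 0.6 rad).
It fails at once if the can, the bottle or the tumbler is moved more than 30 mm or tipped over (distance of any of can_mid, bottle_mid, tumbler_mid from where it was at the start of the episode above 0.03 m).
It also fails if it takes over 70 s, if anything falls off the work surface, if the arm or the gripper's body presses on something with over 40 N, if the wrist force passes 120 N, or if a joint passes its speed limit or range.

## Working session

There is one attempt and no reset: what is moved stays moved. The work goes in short steps, Python scripts to look and compute and a tool call to move; the robot and the scene stay as the last step left them, time stands still between calls to the robot, and variables do not carry over. Pictures are saved under pics/ and viewed, and the job is handed in when it is done.

Besides the shell and the picture viewer there is one more tool, called after ">>>" by a JSON object that holds its "name" and its "arguments", one argument or row to a line. drive_tool: Moves the arm, as the interface text tells. Its arguments: {"type":"object","properties":{"deltas":{"type":"array"}},"required":["deltas"]}

```bash
ls; mkdir -p pics; python3 - <<'E'
from cell import *
import cv2
s=state(); print({k:s[k] for k in ('t','joints','ee_pos','eef_rot','width','ft_force')})
for n in ('scene','side','wrist'):
    c=camera(n); cv2.imwrite(f'pics/{n}0.png',c['image'][:,:,::-1]); print(n,c['fov_y'],c['cx'],c['cy'],c['R'],c['t'])
E
```

```text
pics
{'t': 0.0, 'joints': array([ 6.82782316e+01,  3.02828459e+00,  8.03130326e+01, -1.60015286e-03,
        9.67485524e+01, -4.02743076e+00]), 'ee_pos': array([0.15944917, 0.49991849, 0.24746255]), 'eef_rot': array([[-9.52690509e-01,  3.03941583e-01, -5.54743671e-04],
       [ 3.03942078e-01,  9.52689383e-01, -1.46740683e-03],
       [ 8.24924501e-05, -1.56659451e-03, -9.99998769e-01]]), 'width': 0.08554769101934015, 'ft_force': array([ 0.47584426, -0.40575286, -0.16087294])}
scene 50.431809084464575 271.120733118598 211.49611189783758 [[-0.76083879  0.6488863   0.00842048]
 [ 0.50961881  0.60547618 -0.61129965]
 [-0.40176237 -0.46080925 -0.79135443]] [ 0.50314875 -0.21636936  1.33061615]
side 51.529856023088556 275.8354864169574 213.24613222678332 [[ 0.90215945 -0.43125923 -0.01112618]
 [-0.29642481 -0.60094615 -0.74229108]
 [ 0.31343365  0.672963   -0.66998519]] [-0.57077138  0.22976077  0.92648334]
wrist 59.59461834514239 273.24818846246484 214.92545751458738 [[ 0.3030237   0.95298227 -0.00119767]
 [ 0.91539281 -0.29072127  0.27845491]
 [ 0.26501441 -0.08547477 -0.96044855]] [-0.52358002 -0.03590104  0.37914644]
```

View pics/scene0.png

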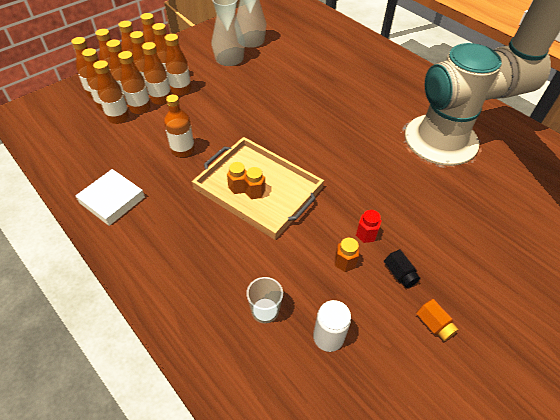

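View pics/side0.png

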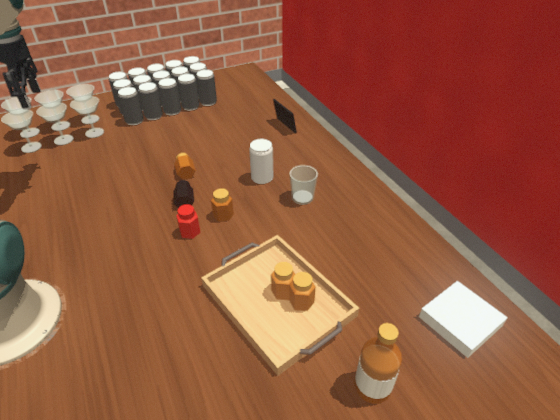

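View pics/wrist0.png

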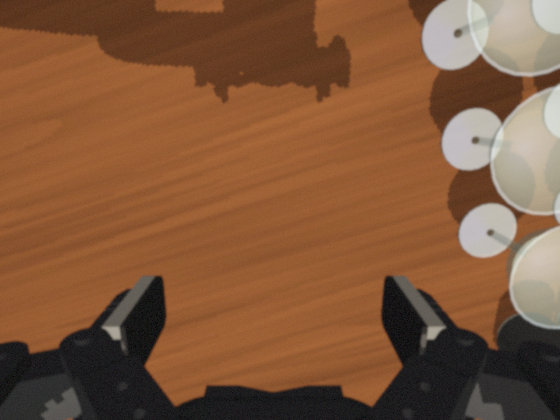

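The amber loose jars are at (348,254), upright, and (437,320), fallen. The red one at (369,226) and the black one at (402,268) are the decoys. The tray jars are at (237,178) and (255,182). Next I measure.

```bash
cat > h.py <<'E'
import numpy as np, cv2
from cell import *
def world(c, mask=None):
    z=c['range_z'].astype(float); H,W=z.shape
    f=H/2/np.tan(np.radians(c['fov_y']/2))
    v,u=np.mgrid[0:H,0:W]
    P=np.stack([(u-c['cx'])*z/f,(v-c['cy'])*z/f,z],-1)
    X=(P-np.array(c['t']))@np.array(c['R'])
    ok=z>0
    return X,ok
def proj(c,X):
    f=210/np.tan(np.radians(c['fov_y']/2))
    p=np.asarray(X)@np.array(c['R']).T+c['t']
    return np.stack([c['cx']+f*p[...,0]/p[...,2],c['cy']+f*p[...,1]/p[...,2]],-1)
E
python3 - <<'E'
from h import *
s=state(); print(s.keys())
try: print(tips_ahead)
except Exception as e: print(e)
for n in ('scene','side'):
    c=camera(n); X,ok=world(c)
    for th in ('jar_up_mid','jar_down_mid','tray_in','can_mid','bottle_mid','tumbler_mid'):
        if th=='tray_in': 
            try: L=silhouettes(n,th)
            except Exception as e: print(e); continue
        else: L=silhouettes(n,th)
        for d in L:
            m=d['region']&ok
            pts=X[m]
            col=c['image'][m].mean(0).astype(int)
            print(n,th,round(d['score'],2),np.round(d['location']),m.sum(),col,np.round(np.median(pts,0),3),np.round(np.percentile(pts,2,axis=0),3),np.round(np.percentile(pts,98,axis=0),3))
    im=c['image'][:,:,::-1]
    if n=='scene': cr=im[150:350,220:470]
    else: cr=im[140:340,150:370]
    cv2.imwrite(f'pics/{n}_crop.png',cv2.resize(cr,None,fx=3,fy=3,interpolation=cv2.INTER_CUBIC))
E
```

```text
dict_keys(['t', 'joints', 'qvel', 'effort', 'ee_pos', 'eef_rot', 'ft_force', 'torque', 'width'])
0.017
scene jar_up_mid 0.72 [349. 254.] 619 [183 122  31] [0.54  0.121 0.058] [0.512 0.09  0.004] [0.553 0.139 0.08 ]
scene jar_up_mid 0.65 [368. 228.] 608 [200  20  12] [0.441 0.1   0.058] [0.409 0.075 0.002] [0.453 0.119 0.08 ]
scene jar_down_mid 0.91 [434. 318.] 899 [218 121  16] [0.505 0.349 0.043] [0.478 0.312 0.019] [0.519 0.389 0.051]
scene jar_down_mid 0.72 [401. 270.] 742 [31 27 27] [0.462 0.224 0.042] [0.434 0.183 0.013] [0.48 0.26 0.05]
scene jar_down_mid 0.6 [266. 297.] 1266 [181 168 148] [0.746 0.078 0.051] [0.719 0.052 0.003] [0.788 0.121 0.086]
scene tray_in 0.92 [264. 188.] 6585 [221 193 116] [ 0.536 -0.179  0.009] [ 0.416 -0.35  -0.   ] [ 0.66  -0.049  0.033]
scene can_mid 0.73 [331. 327.] 1439 [218 213 205] [0.703 0.229 0.108] [0.664 0.196 0.011] [0.722 0.253 0.117]
scene can_mid 0.59 [436. 317.] 950 [215 119  17] [0.504 0.35  0.043] [0.451 0.312 0.   ] [0.519 0.388 0.051]
scene tumbler_mid 0.93 [265. 297.] 1331 [180 166 145] [0.748 0.079 0.05 ] [0.719 0.052 0.001] [0.78
[... 334 characters left out ...]
0.517 0.383 0.05 ]
side jar_down_mid 0.66 [182. 193.] 441 [62 40 33] [0.449 0.194 0.04 ] [0.422 0.176 0.014] [0.476 0.251 0.05 ]
side tray_in 0.86 [271. 307.] 10181 [219 182 128] [ 0.521 -0.231  0.009] [ 0.42  -0.354  0.005] [ 0.657 -0.062  0.033]
side can_mid 0.95 [261. 162.] 925 [177 169 155] [0.681 0.195 0.078] [0.657 0.184 0.007] [0.717 0.241 0.117]
side bottle_mid 0.61 [382. 371.] 2580 [161 119  76] [ 0.597 -0.471  0.116] [ 0.578 -0.491  0.009] [ 0.629 -0.437  0.186]
side tumbler_mid 0.68 [305. 183.] 907 [159 146 126] [0.75  0.069 0.058] [0.718 0.047 0.002] [0.787 0.119 0.085]
side tumbler_mid 0.26 [260. 161.] 934 [176 168 154] [0.681 0.195 0.076] [0.657 0.184 0.005] [0.716 0.238 0.116]
```

View pics/scene_crop.png

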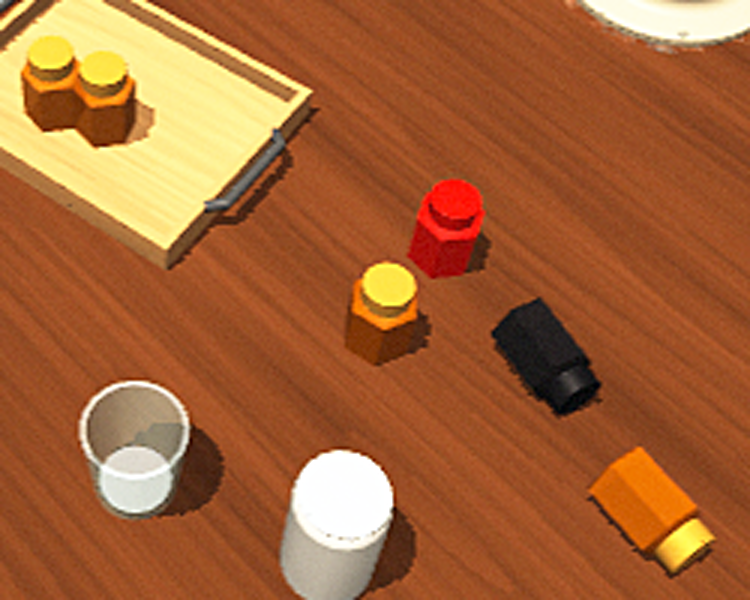

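View pics/side_crop.png

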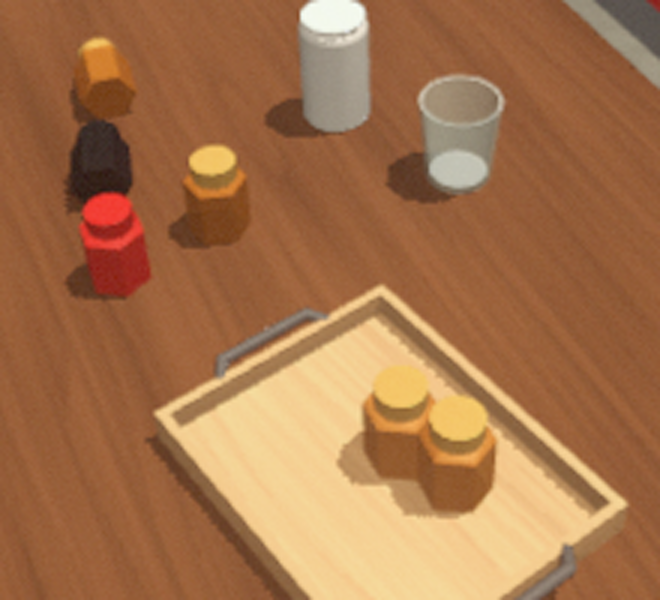

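```bash
cat >> h.py <<'E'
from scipy.optimize import least_squares
from scipy import ndimage
def sdf(p):
    # jar frame: z axis, origin mid; hex z -39..21, corner on x ; lid r20 z 21..39
    ang=np.radians([30,90,150])
    q=np.max(np.abs(p[:,:1]*np.cos(ang)+p[:,1:2]*np.sin(ang)),1)-.024
    def box(a,b):
        return np.minimum(np.maximum(a,b),0)+np.hypot(np.maximum(a,0),np.maximum(b,0))
    dh=box(q,np.abs(p[:,2]+.009)-.030)
    dl=box(np.hypot(p[:,0],p[:,1])-.020,np.abs(p[:,2]-.030)-.009)
    return np.minimum(dh,dl)
def Rz(a): c,s=np.cos(a),np.sin(a); return np.array([[c,-s,0],[s,c,0],[0,0,1]])
LY=np.array([[0,0,1],[1,0,0],[0,1,0.]])  # lying: jar z-> world x, jar x -> world y, jar y -> up
def fit(pts,x0,lying=False,zmid=.039,z_free=False):
    best=None
    for y0 in ([x0[2]] if lying else np.radians([0,20,40])):
        def r(v):
            R=Rz(v[2])@(LY if lying else np.eye(3))
            p=(pts-np.array([v[0],v[1],zmid+(v[3] if z_free else 0)]))@R
            return sdf(p)
        o=least_squares(r,[x0[0],x0[1],y0]+([0] if z_free else []),loss='soft_l1',f_scale=.002)
        if best is None or o.cost<best.cost: best=o
    res=r(best.x)
    return best.x,np.sqrt(np.median(res**2)),best
def cloud(names=('scene','side')):
    out={}
    for n in names:
        c=camera(n); X,ok=world(c); out[n]=(c,X,ok)
    return out
def amber(im):
    hsv=cv2.cvtColor(im,cv2.COLOR_RGB2HSV)
    return hsv
def jarpts(cl,ctr,rad=.045,zlo=.012,zhi=.1,name=None):
    P=[]
    for n,(c,X,ok) in cl.items():
        if name and n!=name: continue
        m=ok&(np.hypot(X[...,0]-ctr[0],X[...,1]-ctr[1])<rad)&(X[...,2]>zlo)&(X[...,2]<zhi)
        P.append(X[m])
    return np.concatenate(P)
E
python3 - <<'E'
from h import *
cl=cloud()
for nm in (None,'scene','side'):
    for lab,c0,ly,zm in (('up',(.532,.112),0,.039),('down',(.497,.347,np.pi/2),1,.024)):
        c0=list(c0)+[0]*(3-len(c0))
        x=c0
        for k in range(3):
            P=jarpts(cl,x[:2],.036 if not ly else .05,name=nm)
            x,e,_=fit(P,[x[0],x[1],x[2] if ly else 0],ly,zm)
        print(nm,lab,len(P),np.round(x[:2],4),np.degrees(x[2]).round(1),e.round(4))
    # tray lid points
c,X,ok=cl['side']
m=ok&(X[...,2]>.08)&(X[...,2]<.095)&(X[...,0]>.4)&(X[...,0]<.7)&(X[...,1]<-.05)&(X[...,1]>-.36)
l,k=ndimage.label(m); print([ (i,(l==i).sum(),X[l==i].mean(0).round(4)) for i in range(1,k+1)])
c,X,ok=cl['scene']
m=ok&(X[...,2]>.08)&(X[...,2]<.095)&(X[...,0]>.4)&(X[...,0]<.7)&(X[...,1]<-.05)&(X[...,1]>-.36)
l,k=ndimage.label(m); print([ (i,(l==i).sum(),X[l==i].mean(0).round(4)) for i in range(1,k+1)])
for n,(c,X,ok) in cl.items():
    m=ok&(X[...,2]>.025)&(X[...,2]<.033)&(X[...,0]>.38)&(X[...,0]<.7)&(X[...,1]<-.0)&(X[...,1]>-.4)
    l,k=ndimage.label(m); s=ndimage.sum(m,l,range(1,k+1)); q=X[l==1+np.argmax(s)]
    r=cv2.minAreaRect((q[:,:2]*1000).astype(np.float32)); print(n,'rim',r)
E
```

```text
None up 1126 [0.5276 0.1128] 42.5 0.0009
None down 1279 [0.4929 0.3486] 82.3 0.001
scene up 597 [0.5266 0.1139] -17.4 0.0007
scene down 900 [0.4926 0.3496] 82.1 0.0009
side up 529 [0.5284 0.1122] 43.0 0.0008
side down 379 [0.4941 0.348 ] 81.9 0.0009
[(1, np.int64(241), array([ 0.5572, -0.1943,  0.0855])), (2, np.int64(255), array([ 0.58  , -0.2367,  0.0856])), (3, np.int64(1), array([ 0.5377, -0.1967,  0.0803]))]
[(1, np.int64(154), array([ 0.5806, -0.2306,  0.085 ])), (2, np.int64(159), array([ 0.5578, -0.188 ,  0.0851]))]
scene rim ((536.15478515625, -201.00489807128906), (221.063720703125, 309.8262023925781), 12.325668334960938)
side rim ((538.8370971679688, -205.54331970214844), (217.54029846191406, 305.4413757324219), 12.49264144897461)
```

```bash
cat > plan.py <<'E'
import sys
from h import *
# plan.py x y z yawx_deg nrows : yawx = world angle of the tool x axis
def plan(x,y,z,yaw=None,n=5,w=None,quiet=False):
    s=state(); R=np.array(s['eef_rot']); p=np.array(s['ee_pos'])
    y0=np.degrees(np.arctan2(R[1,0],R[0,0])); 
    if yaw is None: yaw=y0
    dy=(yaw-y0+180)%360-180
    print('t',round(s['t'],2),'pos',p.round(4),'yawx',y0.round(2),'turn',round(-dy,1),'w',round(s['width'],4),'F',np.round(s['ft_force'],1),'dist',np.linalg.norm(np.array([x,y,z])-p).round(4),'j6',round(s['joints'][5],1))
    d=(np.array([x,y,z])-p)/n
    for i in range(n):
        a=np.radians(y0+dy*i/n); 
        tx=np.array([np.cos(a),np.sin(a)]); ty=np.array([np.sin(a),-np.cos(a)])
        print('  [%.4f, %.4f, %.4f, %.1f]'%(d[:2]@tx,d[:2]@ty,-d[2],-dy/n))
if __name__=='__main__':
    a=[float(v) for v in sys.argv[1:]]
    plan(a[0],a[1],a[2],a[3],int(a[4]))
E
python3 plan.py .4986 .3902 .15 82.2 13
```

```text
t 0.95 pos [0.1595 0.5002 0.2483] yawx 162.31 turn 80.1 w 0.0853 F [-0.4 -0.5  0.2] dist 0.3698 j6 -4.0
  [-0.0274, -0.0001, 0.0076, 6.2]
  [-0.0273, 0.0028, 0.0076, 6.2]
  [-0.0268, 0.0057, 0.0076, 6.2]
  [-0.0260, 0.0086, 0.0076, 6.2]
  [-0.0250, 0.0113, 0.0076, 6.2]
  [-0.0236, 0.0139, 0.0076, 6.2]
  [-0.0220, 0.0164, 0.0076, 6.2]
  [-0.0201, 0.0186, 0.0076, 6.2]
  [-0.0180, 0.0207, 0.0076, 6.2]
  [-0.0157, 0.0225, 0.0076, 6.2]
  [-0.0131, 0.0241, 0.0076, 6.2]
  [-0.0105, 0.0253, 0.0076, 6.2]
  [-0.0077, 0.0263, 0.0076, 6.2]
```

>>> {"name": "drive_tool", "arguments": {
  "deltas": [0.0854, -0.0274, 0, 0.0076, 6.2, 0.0854, -0.0273, 0.003, 0.0076, 6.2, 0.0854, -0.027, 0.006, 0.0076, 6.2, 0.0854, -0.026, 0.0086, 0.0076, 6.2, 0.0854, -0.025, 0.0113, 0.0076, 6.2]
}}

```text
t: 1.37
ee_pos: [0.2906, 0.4591, 0.2117]
eef_rot: [[-0.652, 0.759, 0.001], [0.759, 0.652, 0.006], [0.004, 0.005, -1.0]]
ft_force: [-0.1, 0.3, -0.1]
width: 0.0858
```

>>> {"name": "drive_tool", "arguments": {
  "deltas": [0.0854, -0.0236, 0.014, 0.0076, 6.2, 0.0854, -0.022, 0.0164, 0.0076, 6.2, 0.0854, -0.02, 0.0186, 0.0076, 6.2, 0.0854, -0.018, 0.021, 0.0076, 6.2, 0.0854, -0.0157, 0.0225, 0.0076, 6.2]
}}

```text
t: 1.78
ee_pos: [0.4264, 0.4107, 0.1719]
eef_rot: [[-0.14, 0.99, 0.002], [0.99, 0.14, 0.007], [0.007, 0.003, -1.0]]
ft_force: [-0.2, 1.2, -0.7]
width: 0.0854
```

```bash
python3 plan.py .4986 .3902 .15 82.2 5
```

```text
t 1.78 pos [0.4264 0.4107 0.1719] yawx 98.07 turn 15.9 w 0.0854 F [-0.2  1.2 -0.7] dist 0.0782 j6 32.2
  [-0.0061, 0.0137, 0.0044, 3.2]
  [-0.0053, 0.0140, 0.0044, 3.2]
  [-0.0045, 0.0143, 0.0044, 3.2]
  [-0.0037, 0.0145, 0.0044, 3.2]
  [-0.0029, 0.0147, 0.0044, 3.2]
```

>>> {"name": "drive_tool", "arguments": {
  "deltas": [0.0854, -0.006, 0.0138, 0.0044, 3.2, 0.0854, -0.0053, 0.014, 0.0044, 3.2, 0.0854, -0.0045, 0.0143, 0.0044, 3.2, 0.0854, -0.0037, 0.0145, 0.0044, 3.2, 0.0854, -0.003, 0.0147, 0.0044, 3.2]
}}

```text
t: 2.2
ee_pos: [0.5045, 0.3856, 0.1466]
eef_rot: [[0.16, 0.987, 0.0], [0.987, -0.16, 0.005], [0.005, -0.001, -1.0]]
ft_force: [0.4, 0.2, -0.3]
width: 0.0856
```

```bash
python3 plan.py .4986 .3902 .15 82.2 1; cat > look.py <<'E'
import sys
from h import *
n,name=sys.argv[1],sys.argv[2]
c=camera(n); im=c['image'][:,:,::-1].copy()
if len(sys.argv)>3:
    x0,x1,y0,y1=map(int,sys.argv[3:7]); im=im[y0:y1,x0:x1]
    k=min(800/im.shape[1],600/im.shape[0]); im=cv2.resize(im,None,fx=k,fy=k,interpolation=cv2.INTER_CUBIC)
cv2.imwrite(f'pics/{name}.png',im)
E
python3 look.py wrist w1
```

```text
t 2.2 pos [0.5045 0.3856 0.1466] yawx 80.79 turn -1.4 w 0.0856 F [ 0.4  0.2 -0.3] dist 0.0083 j6 43.2
  [0.0036, -0.0066, -0.0034, -1.4]
```

View pics/w1.png

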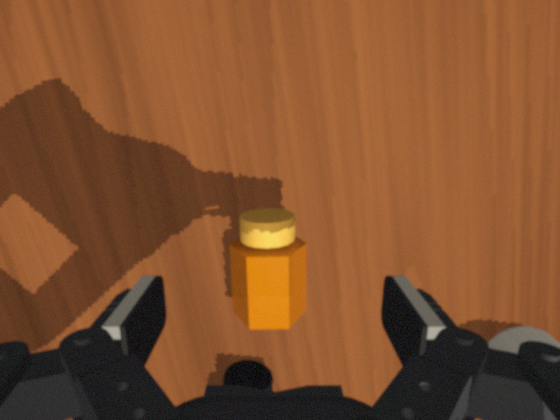

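The wrist view shows the fallen amber jar at (268,270), its lid at (267,225) pointing away, between the open fingers. I'll refine its pose with the wrist depth.

```bash
python3 - <<'E'
from h import *
cl=cloud(('wrist',))
x=[.493,.3486,np.radians(82)]
for k in range(3):
    P=jarpts(cl,x[:2],.05,zhi=.06)
    x,e,_=fit(P,x,True,.024)
print(len(P),np.round(x[:2],4),np.degrees(x[2]).round(1),e.round(4), P[:,2].max())
d=np.array([np.cos(x[2]),np.sin(x[2])]); print('grip',x[:2]+.042*d)
from plan import plan
g=x[:2]+.042*d
plan(g[0],g[1],.06,np.degrees(x[2]),3)
E
```

```text
8050 [0.4936 0.3467] 82.1 0.0003 0.050290547687478926
grip [0.49937527 0.38827832]
t 2.3 pos [0.505  0.3846 0.1455] yawx 80.77 turn -1.3 w 0.0856 F [-0.3 -0.3  0.1] dist 0.0858 j6 43.1
  [0.0009, -0.0021, 0.0285, -0.4]
  [0.0009, -0.0021, 0.0285, -0.4]
  [0.0009, -0.0020, 0.0285, -0.4]
```

>>> {"name": "drive_tool", "arguments": {
  "deltas": [0.0854, 0.001, -0.002, 0.029, -0.4, 0.0854, 0.001, -0.002, 0.029, -0.4, 0.0854, 0.001, -0.002, 0.029, -0.4, 0.0854, 0, 0, 0.02, 0, 0.0854, 0, 0, 0, 0]
}}

```text
t: 2.72
ee_pos: [0.4995, 0.3911, 0.0384]
eef_rot: [[0.133, 0.991, 0.004], [0.991, -0.133, 0.008], [0.009, 0.003, -1.0]]
ft_force: [-1.2, -0.4, -0.6]
width: 0.0852
```

```bash
python3 plan.py .4993 .3883 .018 82.1 2
```

```text
t 2.72 pos [0.4995 0.3911 0.0384] yawx 82.38 turn 0.3 w 0.0852 F [-1.2 -0.4 -0.6] dist 0.0206 j6 42.2
  [-0.0014, 0.0001, 0.0102, 0.1]
  [-0.0014, 0.0001, 0.0102, 0.1]
```

>>> {"name": "drive_tool", "arguments": {
  "deltas": [0.0854, -0.0013, 0, 0.01, 0, 0.0854, -0.0013, 0, 0.01, 0, 0.038, 0, 0, 0, 0, 0.038, 0, 0, 0, 0, 0.038, 0, 0, 0, 0]
}}

```text
t: 3.13
ee_pos: [0.4994, 0.3903, 0.0209]
eef_rot: [[0.129, 0.992, 0.007], [0.992, -0.129, 0.011], [0.012, 0.006, -1.0]]
ft_force: [-0.3, -1.0, 0.1]
width: 0.0516
```

>>> {"name": "drive_tool", "arguments": {
  "deltas": [0.038, 0, 0, 0, 0, 0.038, 0, 0, 0, 0]
}}

```text
t: 3.3
ee_pos: [0.5003, 0.3909, 0.023]
eef_rot: [[0.129, 0.992, 0.01], [0.992, -0.129, 0.013], [0.014, 0.008, -1.0]]
ft_force: [-0.8, -0.3, -1.0]
width: 0.0383
```

```bash
python3 look.py wrist w2; python3 plan.py .4993 .3883 .018 82.1 2
```

```text
t 3.35 pos [0.5004 0.3909 0.0231] yawx 82.58 turn 0.5 w 0.0384 F [0.1 0.5 0.2] dist 0.0059 j6 41.9
  [-0.0014, -0.0004, 0.0026, 0.2]
  [-0.0014, -0.0004, 0.0026, 0.2]
```

View pics/w2.png

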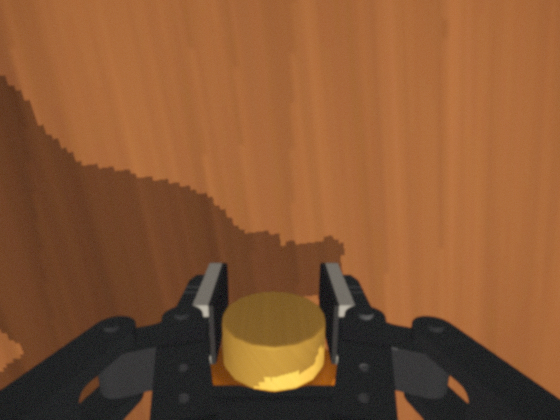

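The wrist view shows the lid at (275,340) between the pads. I'll lift a little with a modest squeeze.

>>> {"name": "drive_tool", "arguments": {
  "deltas": [0.036, 0, 0, 0, 0, 0.036, 0, 0, -0.02, 0, 0.036, 0, 0, -0.02, 0, 0.036, 0, 0, -0.02, 0]
}}

```text
t: 3.68
ee_pos: [0.4972, 0.3883, 0.0789]
eef_rot: [[0.129, 0.992, 0.001], [0.992, -0.129, 0.007], [0.007, -0.0, -1.0]]
ft_force: [-0.2, -0.0, -1.5]
width: 0.0375
```

```bash
python3 look.py wrist w3;python3 look.py scene s3 360 520 240 360; python3 plan.py .4993 .3883 .1 82.1 2
```

```text
t 3.78 pos [0.4994 0.3899 0.0832] yawx 82.57 turn 0.5 w 0.0373 F [ 0.6  0.7 -1.3] dist 0.0169 j6 41.9
  [-0.0008, 0.0000, -0.0084, 0.2]
  [-0.0008, 0.0000, -0.0084, 0.2]
```

View pics/w3.png

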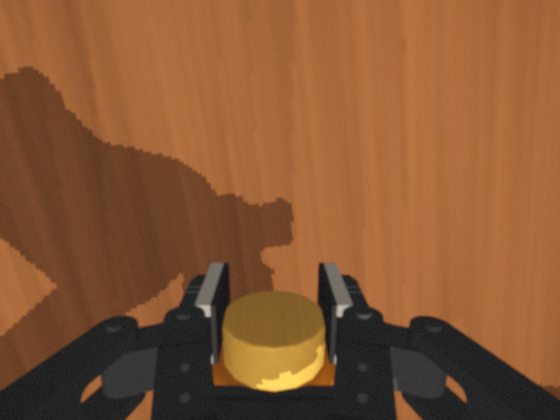

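View pics/s3.png

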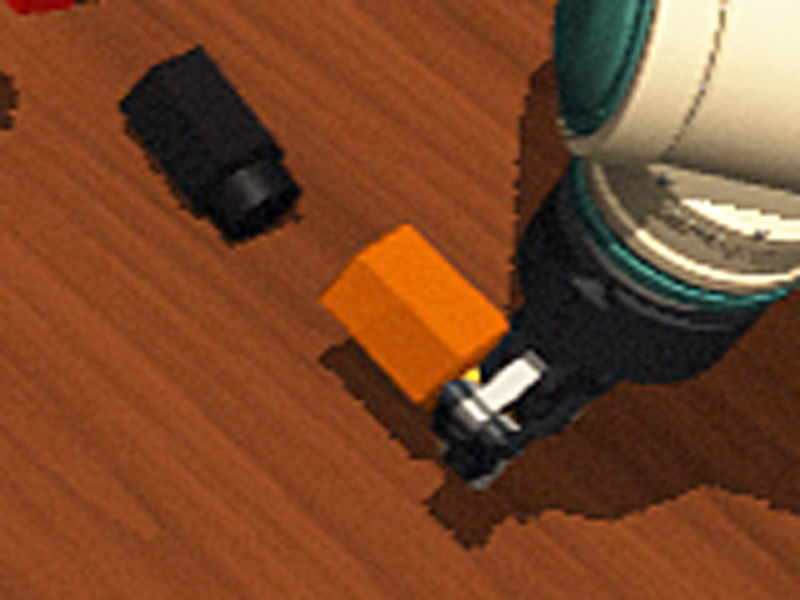

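>>> {"name": "drive_tool", "arguments": {
  "deltas": [0.0375, 0, 0, -0.002, 0, 0.038, 0, 0, 0, 0, 0.038, 0, 0, 0, 0]
}}

```text
t: 4.03
ee_pos: [0.4988, 0.3894, 0.0828]
eef_rot: [[0.129, 0.992, 0.007], [0.992, -0.129, 0.011], [0.012, 0.005, -1.0]]
ft_force: [0.2, 0.7, -2.2]
width: 0.0382
```

```bash
python3 look.py scene s4 360 520 240 360; python3 plan.py .4993 .3883 .085 82.1 2
```

```text
t 4.08 pos [0.4988 0.3894 0.0826] yawx 82.57 turn 0.5 w 0.038 F [ 0.3  0.5 -1.4] dist 0.0027 j6 41.9
  [-0.0005, 0.0003, -0.0012, 0.2]
  [-0.0005, 0.0003, -0.0012, 0.2]
```

View pics/s4.png

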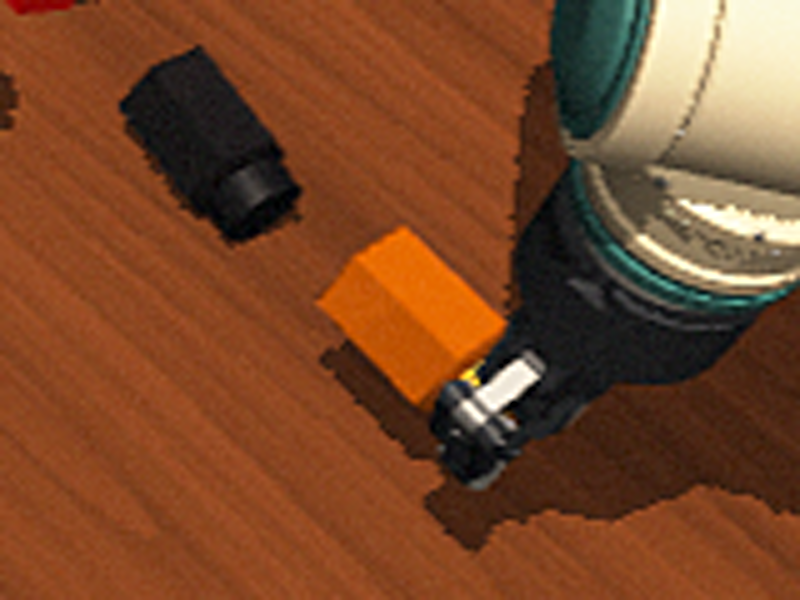

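>>> {"name": "drive_tool", "arguments": {
  "deltas": [0.0384, 0, 0, -0.001, 0, 0.0387, 0, 0, 0, 0, 0.0387, 0, 0, 0, 0]
}}

```text
t: 4.33
ee_pos: [0.4978, 0.3887, 0.0807]
eef_rot: [[0.129, 0.992, 0.003], [0.992, -0.129, 0.008], [0.009, 0.002, -1.0]]
ft_force: [-0.1, -0.1, -1.8]
width: 0.0388
```

```bash
python3 look.py scene s5 360 520 240 360; python3 plan.py .4993 .3883 .085 82.1 2
```

```text
t 4.38 pos [0.4978 0.3887 0.0807] yawx 82.56 turn 0.5 w 0.0391 F [ 0.1 -0.6 -0.9] dist 0.0046 j6 41.9
  [-0.0001, 0.0008, -0.0021, 0.2]
  [-0.0001, 0.0008, -0.0021, 0.2]
```

View pics/s5.png

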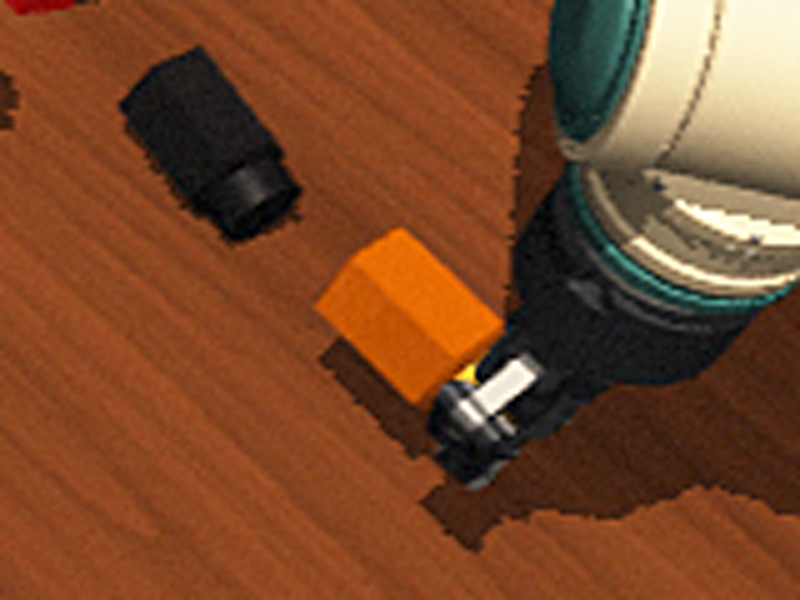

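>>> {"name": "drive_tool", "arguments": {
  "deltas": [0.0389, 0, 0, -0.004, 0, 0.0391, 0, 0, -0.001, 0, 0.0391, 0, 0, 0, 0]
}}

```text
t: 4.63
ee_pos: [0.4976, 0.3885, 0.0856]
eef_rot: [[0.129, 0.992, 0.002], [0.992, -0.129, 0.008], [0.008, 0.001, -1.0]]
ft_force: [-0.8, -0.2, -1.4]
width: 0.0391
```

```bash
python3 look.py scene s6 360 520 240 360; python3 plan.py .4993 .3883 .085 82.1 2
```

```text
t 4.68 pos [0.4977 0.3886 0.0857] yawx 82.56 turn 0.5 w 0.0395 F [-0.1  1.  -2.4] dist 0.0018 j6 41.9
  [-0.0000, 0.0008, 0.0004, 0.2]
  [-0.0000, 0.0008, 0.0004, 0.2]
```

View pics/s6.png

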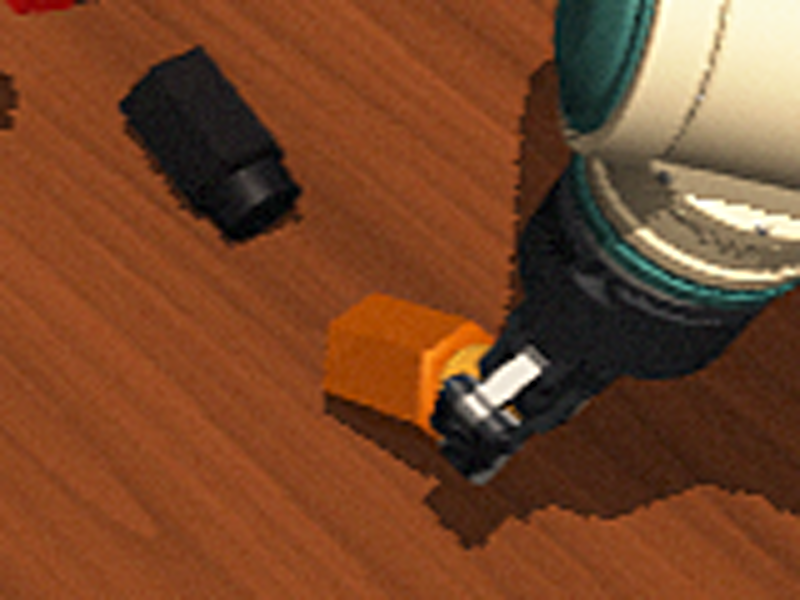

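The jar is swinging as intended (hex body at (400,360) in the crop, lid now visible). I'll hold this opening and let it swing on.

>>> {"name": "drive_tool", "arguments": {
  "deltas": [0.0391, 0, 0, -0.002, 0, 0.0392, 0, 0, 0, 0, 0.0392, 0, 0, 0, 0]
}}

```text
t: 4.93
ee_pos: [0.4977, 0.3886, 0.0881]
eef_rot: [[0.129, 0.992, 0.003], [0.992, -0.129, 0.008], [0.008, 0.002, -1.0]]
ft_force: [-0.2, 0.0, -1.9]
width: 0.0392
```

```bash
python3 look.py scene s7 360 520 240 360; python3 look.py side d7 120 260 80 220; python3 plan.py .4993 .3883 .085 82.1 2
```

```text
t 5.03 pos [0.4977 0.3886 0.0882] yawx 82.56 turn 0.5 w 0.0391 F [ 0.2 -0.  -2.7] dist 0.0035 j6 41.9
  [-0.0001, 0.0008, 0.0016, 0.2]
  [-0.0001, 0.0008, 0.0016, 0.2]
```

View pics/s7.png

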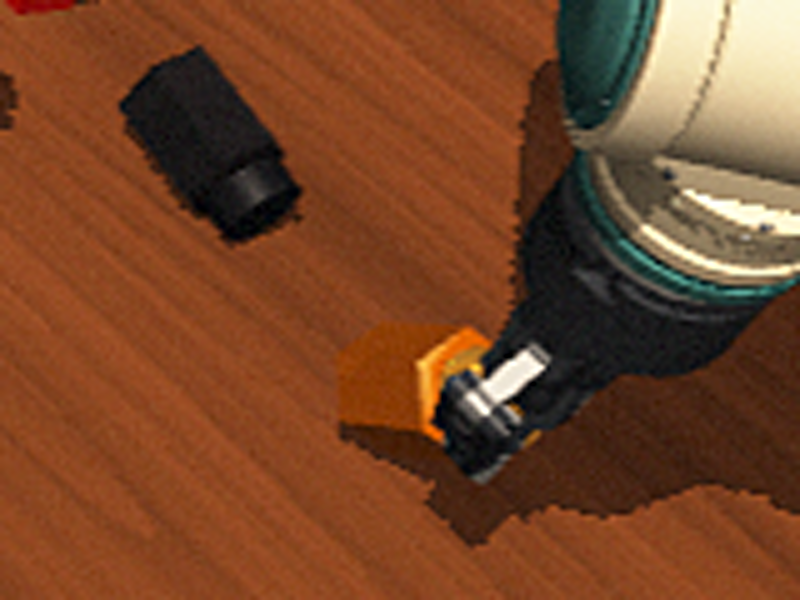

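View pics/d7.png

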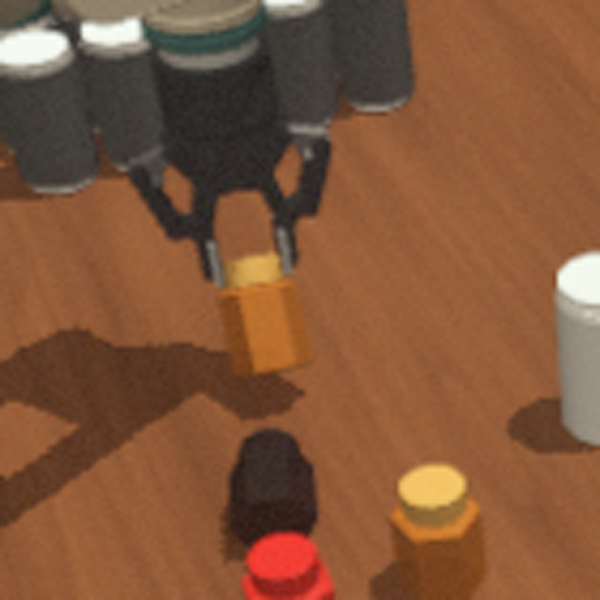

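>>> {"name": "drive_tool", "arguments": {
  "deltas": [0.0392, 0, 0, 0, 0, 0.0393, 0, 0, 0, 0, 0.0393, 0, 0, 0, 0, 0.0393, 0, 0, 0, 0]
}}

```text
t: 5.37
ee_pos: [0.4977, 0.3886, 0.088]
eef_rot: [[0.129, 0.992, 0.002], [0.992, -0.129, 0.008], [0.008, 0.001, -1.0]]
ft_force: [-1.6, 0.4, -2.6]
width: 0.0391
```

```bash
python3 look.py scene s8 360 520 240 360; python3 look.py side d8 120 260 80 220; python3 plan.py .4993 .3883 .085 82.1 2
```

```text
t 5.47 pos [0.4977 0.3886 0.088 ] yawx 82.57 turn 0.5 w 0.0392 F [ 0.4 -0.7 -2.1] dist 0.0034 j6 41.9
  [-0.0000, 0.0008, 0.0015, 0.2]
  [-0.0000, 0.0008, 0.0015, 0.2]
```

View pics/s8.png

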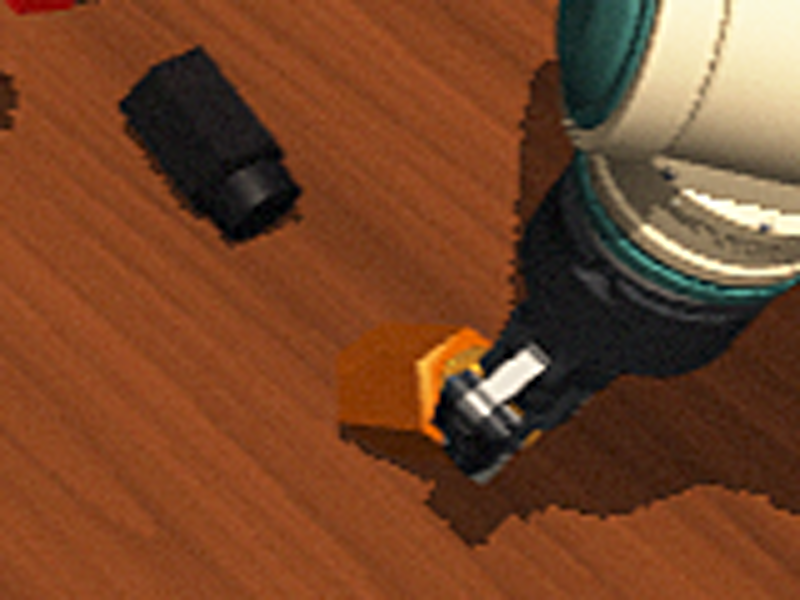

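View pics/d8.png

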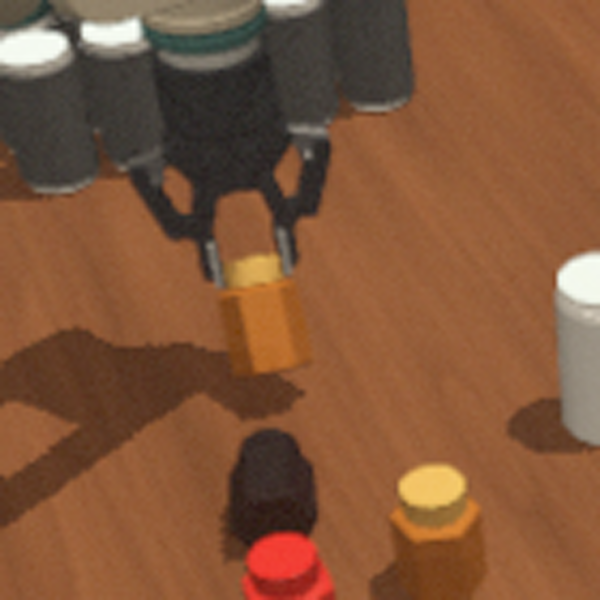

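>>> {"name": "drive_tool", "arguments": {
  "deltas": [0.0395, 0, 0, 0, 0, 0.0395, 0, 0, 0, 0]
}}

```text
t: 5.63
ee_pos: [0.4977, 0.3886, 0.088]
eef_rot: [[0.129, 0.992, 0.002], [0.992, -0.129, 0.008], [0.008, 0.001, -1.0]]
ft_force: [0.0, 0.8, -1.6]
width: 0.0392
```

```bash
python3 look.py side d9 120 260 80 220; python3 look.py scene s9 360 520 240 360;  python3 plan.py .4993 .3883 .085 82.1 2
```

```text
t 5.73 pos [0.4976 0.3886 0.088 ] yawx 82.57 turn 0.5 w 0.0396 F [ 0.  -0.  -1.6] dist 0.0034 j6 41.9
  [-0.0000, 0.0008, 0.0015, 0.2]
  [-0.0000, 0.0008, 0.0015, 0.2]
```

View pics/s9.png

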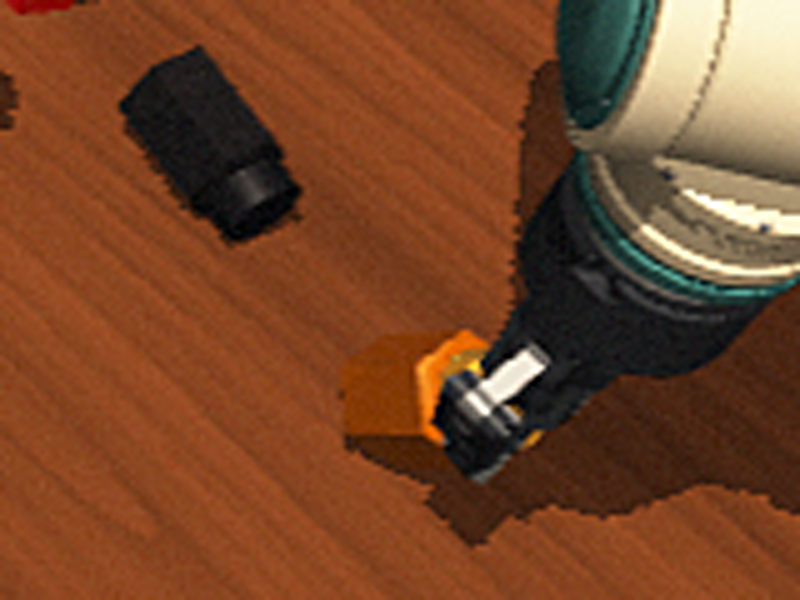

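View pics/d9.png

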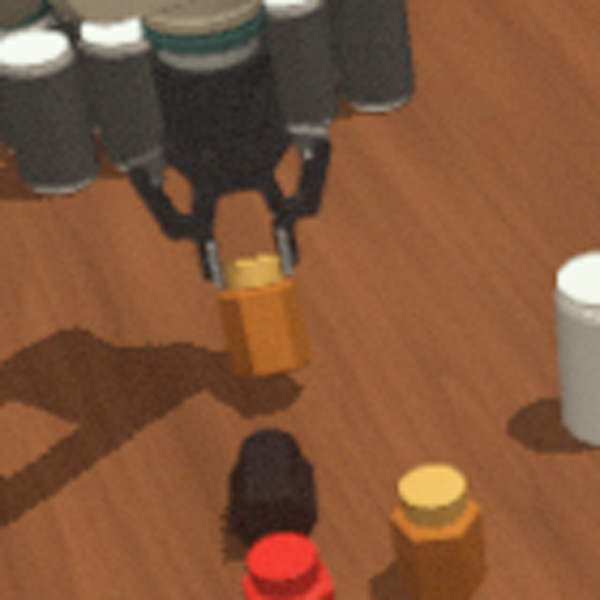

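```bash
cat > tilt.py <<'E'
from h import *
def tilt(cl,g=(.4977,.3886,.088),yaw=82.5,names=('scene','side')):
    # jar axis in vertical plane containing tool x; theta angle from vertical (lid leaning toward +tool x)
    a=np.radians(yaw); ex=np.array([np.cos(a),np.sin(a),0]); ez=np.array([0,0,1.]); ey=np.cross(ez,ex)
    P=[];
    for n in names:
        c,X,ok=cl[n]; im=c['image'].astype(int)
        m=ok&(np.linalg.norm(X-np.array(g)+[0,0,.03],axis=-1)<.085)&(im[...,0]>im[...,2]*2+20)&(im[...,0]>im[...,1]*1.35)&(X[...,2]>.008)
        # brightness orange hue incl. bar -> restrict by height & saturation
        hsv=cv2.cvtColor(c['image'],cv2.COLOR_RGB2HSV); m&=(hsv[...,0]>10)&(hsv[...,0]<30)&(hsv[...,1]>190)
        P.append(X[m])
    P=np.concatenate(P); best=None
    for th0 in np.radians([0,20,40,60,80]):
        def r(v):
            th=v[3]; jz=np.cos(th)*ez+np.sin(th)*ex
            R=np.stack([ey,np.cross(jz,ey),jz],1)
            return sdf((P-v[:3])@R)
        jz=np.cos(th0)*ez+np.sin(th0)*ex
        o=least_squares(r,[*(np.array(g)-.033*jz),th0],loss='soft_l1',f_scale=.002)
        if best is None or o.cost<best.cost: best=o;rr=r(o.x)
    return best.x[:3].round(4),np.degrees(best.x[3]).round(1),len(P),np.median(abs(rr)).round(4)
if __name__=='__main__':
    s=state(); R=np.array(s['eef_rot']); y=np.degrees(np.arctan2(R[1,0],R[0,0]))
    print(s['t'],s['ee_pos'],s['ft_force'],tilt(cloud(),s['ee_pos'],y))
E
python3 tilt.py
```

```text
5.7333 [0.49764044 0.38860742 0.08795981] [ 0.03778427 -0.02328774 -1.58715755] (array([0.493 , 0.3658, 0.0554]), np.float64(27.5), 823, np.float64(0.0008))
```

>>> {"name": "drive_tool", "arguments": {
  "deltas": [0.0396, 0, 0, 0, 0, 0.0397, 0, 0, 0, 0, 0.0397, 0, 0, 0, 0]
}}

```text
t: 6.08
ee_pos: [0.4977, 0.3886, 0.088]
eef_rot: [[0.129, 0.992, 0.002], [0.992, -0.129, 0.008], [0.008, 0.001, -1.0]]
ft_force: [-0.1, 0.2, -1.9]
width: 0.0396
```

```bash
python3 tilt.py
```

```text
6.0833 [0.49765019 0.38857296 0.08797576] [-0.06899015  0.16871721 -1.90255904] (array([0.4941, 0.3743, 0.0518]), np.float64(11.9), 665, np.float64(0.001))
```

>>> {"name": "drive_tool", "arguments": {
  "deltas": [0.0398, 0, 0, 0, 0, 0.0398, 0, 0, 0, 0]
}}

```text
t: 6.35
ee_pos: [0.4976, 0.3885, 0.088]
eef_rot: [[0.129, 0.992, 0.002], [0.992, -0.129, 0.008], [0.008, 0.001, -1.0]]
ft_force: [-0.1, -0.7, -2.2]
width: 0.0397
```

```bash
python3 tilt.py
```

```text
6.35 [0.49763407 0.38854227 0.08795818] [-0.10016446 -0.69423235 -2.22096377] (array([0.4941, 0.3743, 0.0513]), np.float64(11.4), 663, np.float64(0.0009))
```

>>> {"name": "drive_tool", "arguments": {
  "deltas": [0.0398, 0, 0, 0.004, 0, 0.0398, 0, 0, 0.004, 0, 0.0398, 0, 0, 0.001, 0]
}}

```text
t: 6.7
ee_pos: [0.4979, 0.3887, 0.0786]
eef_rot: [[0.129, 0.992, 0.003], [0.992, -0.129, 0.008], [0.009, 0.002, -1.0]]
ft_force: [-0.4, -0.6, 1.9]
width: 0.0396
```

```bash
python3 tilt.py
```

```text
6.7 [0.4978686  0.38870075 0.07857625] [-0.35144346 -0.64862156  1.88511133] (array([0.4944, 0.3747, 0.0419]), np.float64(11.1), 653, np.float64(0.0009))
```

>>> {"name": "drive_tool", "arguments": {
  "deltas": [0.0402, 0, 0, 0, 0, 0.0406, 0, 0, 0, 0, 0.042, 0, 0, 0, 0, 0.046, 0, 0, 0, 0]
}}

```text
t: 7.13
ee_pos: [0.4985, 0.3891, 0.0802]
eef_rot: [[0.129, 0.992, 0.005], [0.992, -0.129, 0.009], [0.01, 0.004, -1.0]]
ft_force: [-0.1, -0.2, -0.7]
width: 0.046
```

```bash
python3 tilt.py
```

```text
7.1333 [0.49850841 0.38913884 0.08015198] [-0.05856696 -0.18664862 -0.74748772] (array([0.4937, 0.3672, 0.0381]), np.float64(0.4), 566, np.float64(0.0009))
```

The jar stands upright (fit tilt 0.4°, mid z 0.038). I'll back off to let it settle and measure it from the wrist.

>>> {"name": "drive_tool", "arguments": {
  "deltas": [0.06, 0, 0, 0, 0, 0.075, 0, 0, -0.01, 0, 0.0854, -0.005, 0, -0.03, -2, 0.0854, -0.01, 0, -0.035, -4, 0.0854, -0.01, 0, -0.03, -5]
}}

```text
t: 7.65
ee_pos: [0.4926, 0.362, 0.1807]
eef_rot: [[-0.069, 0.998, -0.009], [0.998, 0.069, 0.001], [0.001, -0.009, -1.0]]
ft_force: [0.5, 0.3, 1.3]
width: 0.0852
```

```bash
python3 look.py wrist w10; python3 - <<'E'
from h import *
cl=cloud(('wrist',))
x=[.4937,.3672,0]
for k in range(3):
    P=jarpts(cl,x[:2],.036,zhi=.09)
    x,e,_=fit(P,x,False,.039)
print(len(P),np.round(x[:2],4),np.degrees(x[2]).round(1),e.round(4), np.percentile(P[:,2],98))
from plan import plan
plan(x[0],x[1],.15,52,5)
E
```

```text
4185 [0.4942 0.3647] -6.9 0.0004 0.0794124665933495
t 7.75 pos [0.4952 0.3625 0.1867] yawx 93.82 turn 41.8 w 0.0855 F [-0.3  0.1  0.4] dist 0.0368 j6 28.8
  [0.0005, -0.0002, 0.0073, 8.4]
  [0.0004, -0.0002, 0.0073, 8.4]
  [0.0004, -0.0003, 0.0073, 8.4]
  [0.0003, -0.0003, 0.0073, 8.4]
  [0.0003, -0.0004, 0.0073, 8.4]
```

View pics/w10.png

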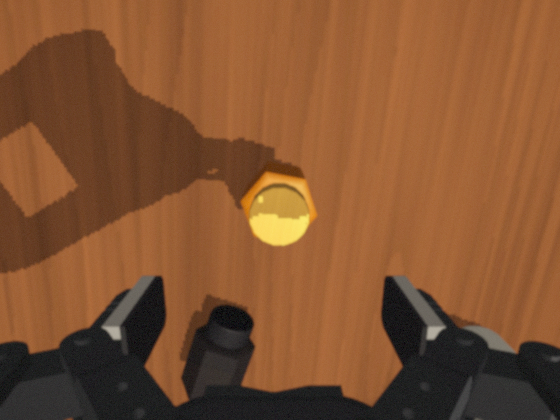

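The wrist view shows the jar standing at (280,210), let go. Now I turn to its flats and regrip.

>>> {"name": "drive_tool", "arguments": {
  "deltas": [0.0854, 0.0005, 0, 0.007, 6.8, 0.0854, 0, 0, 0.007, 6.8, 0.0854, 0, 0, 0.007, 6.8, 0.0854, 0, 0, 0.007, 6.8, 0.0854, 0, 0, 0.007, 6.8]
}}

```text
t: 8.17
ee_pos: [0.4972, 0.3643, 0.1582]
eef_rot: [[0.525, 0.851, 0.011], [0.851, -0.525, 0.013], [0.017, 0.003, -1.0]]
ft_force: [0.4, 0.5, -1.6]
width: 0.0851
```

```bash
python3 plan.py .4942 .3647 .08 53.1 3
```

```text
t 8.17 pos [0.4972 0.3643 0.1582] yawx 58.33 turn 5.2 w 0.0851 F [ 0.4  0.5 -1.6] dist 0.0783 j6 64.3
  [-0.0004, -0.0009, 0.0261, 1.7]
  [-0.0004, -0.0009, 0.0261, 1.7]
  [-0.0005, -0.0009, 0.0261, 1.7]
```

>>> {"name": "drive_tool", "arguments": {
  "deltas": [0.0854, -0.0004, -0.0009, 0.026, 1.7, 0.0854, -0.0004, -0.0009, 0.026, 1.7, 0.0854, -0.0004, -0.0009, 0.026, 1.8, 0.0854, 0, 0, 0, 0]
}}

```text
t: 8.5
ee_pos: [0.4955, 0.3664, 0.079]
eef_rot: [[0.611, 0.791, 0.014], [0.791, -0.612, 0.015], [0.021, 0.002, -1.0]]
ft_force: [-0.3, -0.6, -0.9]
width: 0.0856
```

```bash
python3 plan.py .4942 .3647 .044 53.1 2
```

```text
t 8.5 pos [0.4955 0.3664 0.079 ] yawx 52.3 turn -0.8 w 0.0856 F [-0.3 -0.6 -0.9] dist 0.035 j6 70.6
  [-0.0011, 0.0000, 0.0175, -0.4]
  [-0.0011, 0.0000, 0.0175, -0.4]
```

>>> {"name": "drive_tool", "arguments": {
  "deltas": [0.0854, -0.001, 0, 0.0175, -0.4, 0.0854, -0.001, 0, 0.0175, -0.4, 0.06, 0, 0, 0, 0, 0.047, 0, 0, 0, 0, 0.045, 0, 0, 0, 0]
}}

```text
t: 8.92
ee_pos: [0.4962, 0.3666, 0.0487]
eef_rot: [[0.598, 0.801, 0.017], [0.801, -0.598, 0.017], [0.024, 0.003, -1.0]]
ft_force: [-0.1, 0.6, -0.3]
width: 0.0518
```

>>> {"name": "drive_tool", "arguments": {
  "deltas": [0.043, 0, 0, 0, 0, 0.043, 0, 0, 0, 0, 0.043, 0, 0, 0, 0]
}}

```text
t: 9.17
ee_pos: [0.4979, 0.3678, 0.0534]
eef_rot: [[0.598, 0.801, 0.022], [0.801, -0.598, 0.02], [0.03, 0.005, -1.0]]
ft_force: [0.3, 0.2, -1.8]
width: 0.0472
```

```bash
python3 plan.py .4942 .3647 .044 53.1 2; python3 look.py side d11 120 260 80 220
```

```text
t 9.17 pos [0.4979 0.3678 0.0534] yawx 53.25 turn 0.2 w 0.0472 F [ 0.3  0.2 -1.8] dist 0.0106 j6 69.6
  [-0.0023, -0.0005, 0.0047, 0.1]
  [-0.0023, -0.0005, 0.0047, 0.1]
```

View pics/d11.png

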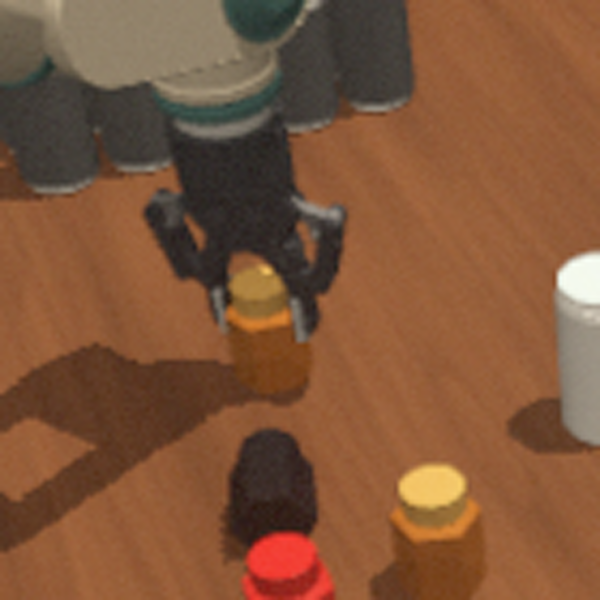

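>>> {"name": "drive_tool", "arguments": {
  "deltas": [0.04, 0, 0, 0, 0, 0.04, 0, 0, -0.025, 0, 0.04, 0, 0, -0.035, 0, 0.04, 0, 0, -0.035, 0, 0.04, 0, 0, -0.02, 0]
}}

```text
t: 9.63
ee_pos: [0.4922, 0.3633, 0.1646]
eef_rot: [[0.598, 0.801, 0.009], [0.801, -0.598, 0.012], [0.015, -0.0, -1.0]]
ft_force: [1.2, 1.0, -0.3]
width: 0.0469
```

```bash
python3 plan.py .488 -.257 .18 28.3 18|awk 'NR<8||NR==12||NR==17'; python3 look.py scene s12
```

```text
t 9.63 pos [0.4922 0.3633 0.1646] yawx 53.24 turn 24.9 w 0.0469 F [ 1.2  1.  -0.3] dist 0.6205 j6 69.6
  [-0.0277, 0.0204, -0.0009, 1.4]
  [-0.0272, 0.0211, -0.0009, 1.4]
  [-0.0267, 0.0218, -0.0009, 1.4]
  [-0.0262, 0.0224, -0.0009, 1.4]
  [-0.0256, 0.0230, -0.0009, 1.4]
  [-0.0251, 0.0236, -0.0009, 1.4]
  [-0.0220, 0.0265, -0.0009, 1.4]
  [-0.0187, 0.0290, -0.0009, 1.4]
```

View pics/s12.png

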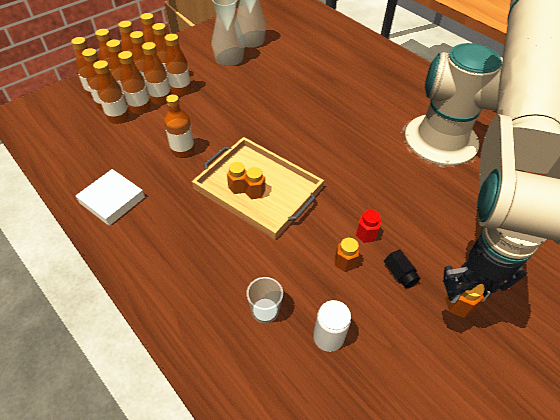

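The scene view shows the jar held at (465,300) and the neighbours undisturbed. Carrying it to the tray.

>>> {"name": "drive_tool", "arguments": {
  "deltas": [0.04, -0.014, 0.01, -0.002, 1.4, 0.04, -0.027, 0.021, -0.001, 1.4, 0.04, -0.0267, 0.0218, -0.001, 1.4, 0.04, -0.0262, 0.0224, -0.001, 1.4, 0.04, -0.0256, 0.023, -0.001, 1.4]
}}

```text
t: 10.1
ee_pos: [0.4913, 0.2104, 0.1728]
eef_rot: [[0.688, 0.726, 0.018], [0.726, -0.688, 0.02], [0.027, -0.001, -1.0]]
ft_force: [0.8, -0.2, -1.2]
width: 0.0471
```

>>> {"name": "drive_tool", "arguments": {
  "deltas": [0.04, -0.0251, 0.0236, -0.001, 1.4, 0.04, -0.0246, 0.0242, -0.001, 1.4, 0.04, -0.024, 0.0248, -0.001, 1.4, 0.04, -0.0233, 0.0254, -0.001, 1.4, 0.04, -0.0227, 0.026, -0.001, 1.4]
}}

```text
t: 10.52
ee_pos: [0.4873, 0.0299, 0.1714]
eef_rot: [[0.774, 0.633, 0.016], [0.633, -0.774, 0.019], [0.025, -0.005, -1.0]]
ft_force: [0.8, -0.2, -1.1]
width: 0.0465
```

```bash
python3 plan.py .488 -.257 .18 28.3 8
```

```text
t 10.52 pos [0.4873 0.0299 0.1714] yawx 39.26 turn 11.0 w 0.0465 F [ 0.8 -0.2 -1.1] dist 0.287 j6 49.2
  [-0.0226, 0.0278, -0.0011, 1.4]
  [-0.0220, 0.0284, -0.0011, 1.4]
  [-0.0213, 0.0289, -0.0011, 1.4]
  [-0.0206, 0.0294, -0.0011, 1.4]
  [-0.0199, 0.0299, -0.0011, 1.4]
  [-0.0192, 0.0303, -0.0011, 1.4]
  [-0.0184, 0.0308, -0.0011, 1.4]
  [-0.0177, 0.0312, -0.0011, 1.4]
```

>>> {"name": "drive_tool", "arguments": {
  "deltas": [0.04, -0.0226, 0.0278, -0.002, 1.4, 0.04, -0.022, 0.0284, -0.002, 1.4, 0.04, -0.0213, 0.0289, -0.001, 1.4, 0.04, -0.0206, 0.0294, -0.001, 1.4, 0.04, -0.02, 0.03, -0.001, 1.4]
}}

```text
t: 10.93
ee_pos: [0.4841, -0.1582, 0.1724]
eef_rot: [[0.848, 0.529, 0.014], [0.529, -0.849, 0.02], [0.023, -0.009, -1.0]]
ft_force: [0.2, 0.9, -0.9]
width: 0.0468
```

>>> {"name": "drive_tool", "arguments": {
  "deltas": [0.04, -0.0192, 0.0303, -0.001, 1.4, 0.04, -0.0184, 0.031, -0.001, 1.4, 0.04, -0.0088, 0.0156, 0, 0.7, 0.04, -0.004, 0.008, 0, 0, 0.04, 0, 0, 0, 0]
}}

```text
t: 11.35
ee_pos: [0.4805, -0.2682, 0.1689]
eef_rot: [[0.885, 0.465, 0.012], [0.465, -0.885, 0.02], [0.02, -0.012, -1.0]]
ft_force: [0.6, -0.3, -2.2]
width: 0.0471
```

```bash
python3 plan.py .488 -.257 .18 28.3 1; python3 look.py wrist w13
```

```text
t 11.35 pos [ 0.4805 -0.2682  0.1689] yawx 27.73 turn -0.6 w 0.0471 F [ 0.6 -0.3 -2.2] dist 0.0175 j6 28.6
  [0.0119, -0.0065, -0.0111, -0.6]
```

View pics/w13.png

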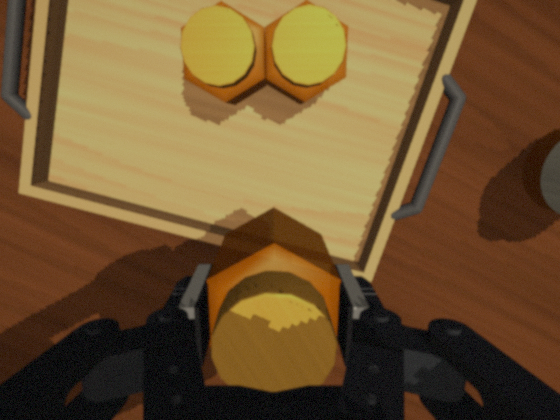

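The wrist view shows the tray jars at (218,50) and (308,50) straight ahead, and the held jar at (274,310) with a corner pointing at the gap.

```bash
cat > tray.py <<'E'
from h import *
def ab(cl,a0,b0,**k):
    out=[]
    for x in (a0,b0):
        x=[x[0],x[1],0]
        for i in range(4):
            P=jarpts(cl,x[:2],.033,zlo=.02,zhi=.10,**k)
            x,e,o=fit(P,x,False,.047)
        yaw=(np.degrees(x[2])+30)%60-30
        out.append((x[0],x[1],yaw,e,len(P)))
    return out
if __name__=='__main__':
    s=state();R=np.array(s['eef_rot']);p=np.array(s['ee_pos'])
    for n in ('wrist','side'):
        cl=cloud((n,))
        o=ab(cl,(.557,-.192),(.580,-.234))
        for q in o: print(n,np.round(q,4))
        A,B=np.array(o[0][:2]),np.array(o[1][:2]); d=B-A; print('dist',np.linalg.norm(d).round(4),'ang',np.degrees(np.arctan2(d[1],d[0])).round(2))
        u=d/np.linalg.norm(d); per=np.array([u[1],-u[0]]); 
        if per[0]>0: per=-per
        C=(A+B)/2+per*.04157; print('c',C.round(4),'d', (C-u*.048).round(4),'floor z',np.median(cl[n][1][(cl[n][1][...,2]<.02)&(cl[n][1][...,2]>-.005)&(np.hypot(cl[n][1][...,0]-.52,cl[n][1][...,1]+.2)<.03)][:,2]))
E
python3 tray.py; python3 - <<'E'
from h import *
# held jar: wrist cloud, points within 45mm of tcp axis
s=state();R=np.array(s['eef_rot']);p=np.array(s['ee_pos'])
c=camera('wrist');X,ok=world(c);L=(X-p)@R
hsv=cv2.cvtColor(c['image'],cv2.COLOR_RGB2HSV)
m=ok&(np.hypot(L[...,0],L[...,1])<.034)&(L[...,2]>-.04)&(L[...,2]<.08)&(hsv[...,1]>150)&(hsv[...,2]>70)&(np.arange(420)[:,None]>240)
P=L[m];print(len(P),P.min(0),P.max(0))
def r(v):
    c_,s_=np.cos(v[3]),np.sin(v[3])
    Rj=np.array([[np.cos(v[4]),0,np.sin(v[4])],[0,1,0],[-np.sin(v[4]),0,np.cos(v[4])]])@np.diag([1,-1,-1.])@Rz(v[3])
    return sdf((P-v[:3])@Rj)
o=least_squares(r,[0,0,.01,0,0],loss='soft_l1',f_scale=.002)
print('held in tool',o.x[:3].round(4),np.degrees(o.x[3:]).round(2),np.median(abs(r(o.x))))
E
```

```text
wrist [ 5.60500e-01 -1.97000e-01  2.62882e+01  9.00000e-04  7.93900e+03]
wrist [ 5.77500e-01 -2.30200e-01  2.86326e+01  1.00000e-03  8.24500e+03]
dist 0.0372 ang -62.86
c [ 0.532  -0.2326] d [ 0.5101 -0.1898] floor z 0.008315783661841686
side [ 5.79900e-01 -2.27500e-01 -2.41096e+01  1.20000e-03  4.15000e+02]
side [ 5.81000e-01 -2.33900e-01  2.78127e+01  7.00000e-04  8.20000e+02]
dist 0.0065 ang -80.7
c [ 0.5394 -0.2374] d [ 0.5316 -0.19  ] floor z 0.008000208036509356
16989 [-0.01745811 -0.0243126  -0.03087038] [0.02533603 0.02476582 0.03521004]
held in tool [-0.0036  0.0005  0.0103] [ 0.25 -1.74] 0.0003759811670176541
```

```bash
cat >> h.py <<'E'
def multifit(P,guess,zmid=.047):
    """guess: list of (x,y,yawdeg); joint fit of upright jars"""
    g=np.array([[a,b,np.radians(c)] for a,b,c in guess]).ravel()
    def r(v):
        return np.min([sdf((P-np.array([q[0],q[1],zmid+v[-1]]))@Rz(q[2])) for q in v[:-1].reshape(-1,3)],0)
    o=least_squares(r,np.r_[g,0],loss='soft_l1',f_scale=.0015)
    q=o.x[:-1].reshape(-1,3).copy(); q[:,2]=np.degrees(q[:,2])
    return q,o.x[-1],np.median(abs(r(o.x)))
def traypts(cl,cs,rad=.034,zlo=.015,zhi=.1):
    P=[]
    for n,(c,X,ok) in cl.items():
        m=np.zeros(ok.shape,bool)
        for q in cs: m|=np.hypot(X[...,0]-q[0],X[...,1]-q[1])<rad
        P.append(X[m&ok&(X[...,2]>zlo)&(X[...,2]<zhi)])
    return np.concatenate(P)
def measure(n,g,it=3):
    cl=cloud((n,))
    for k in range(it):
        P=traypts(cl,g); q,dz,e=multifit(P,g); g=q
    print(n,len(P),'dz',dz.round(4),'res',e.round(4))
    for a in q: print('   ',a[:2].round(4),((a[2]+30)%60-30).round(2))
    for i in range(len(q)):
        for j in range(i): 
            d=q[i]-q[j]; print('   d%d%d'%(j,i),np.hypot(d[0],d[1]).round(4),np.degrees(np.arctan2(d[1],d[0])).round(2))
    return q
E
python3 - <<'E'
from h import *
g=[(.557,-.192,28),(.580,-.234,28)]
for n in ('wrist','side','scene'):
    q=measure(n,g)
    A,B=q[0,:2],q[1,:2]; u=(B-A)/np.linalg.norm(B-A); per=np.array([u[1],-u[0]])
    C=(A+B)/2+per*.04157; print('c',C.round(4),'d',(C-u*.048).round(4))
E
```

```text
wrist 13001 dz 0.0002 res 0.0005
    [ 0.5575 -0.1926] 28.15
    [ 0.5809 -0.2358] 28.26
   d01 0.049 -61.6
c [ 0.5326 -0.234 ] d [ 0.5098 -0.1917]
side 953 dz -0.0003 res 0.0006
    [ 0.5574 -0.1907] 27.27
    [ 0.5813 -0.2341] 28.59
   d01 0.0495 -61.21
c [ 0.5329 -0.2324] d [ 0.5098 -0.1904]
scene 1019 dz -0.0008 res 0.0008
    [ 0.5562 -0.1898] 27.23
    [ 0.5792 -0.2321] 27.01
   d01 0.0481 -61.46
c [ 0.5312 -0.2308] d [ 0.5082 -0.1886]
```

```bash
python3 plan.py .5285 -.2357 .09 28.2 4
```

```text
t 11.7 pos [ 0.4813 -0.2656  0.1699] yawx 27.95 turn -0.2 w 0.047 F [ 0.9  0.7 -0.9] dist 0.0975 j6 28.6
  [0.0139, -0.0011, 0.0200, -0.1]
  [0.0139, -0.0010, 0.0200, -0.1]
  [0.0139, -0.0010, 0.0200, -0.1]
  [0.0139, -0.0010, 0.0200, -0.1]
```

>>> {"name": "drive_tool", "arguments": {
  "deltas": [0.04, 0.014, -0.001, 0.02, 0, 0.04, 0.014, -0.001, 0.02, 0, 0.04, 0.014, -0.001, 0.02, 0, 0.04, 0.0125, -0.001, 0.018, 0, 0.04, 0, 0, 0, 0]
}}

```text
t: 12.12
ee_pos: [0.5323, -0.2313, 0.0941]
eef_rot: [[0.881, 0.473, 0.019], [0.472, -0.881, 0.015], [0.024, -0.005, -1.0]]
ft_force: [0.3, -0.0, -1.9]
width: 0.0471
```

```bash
python3 plan.py .5285 -.2357 .072 28.2 2; python3 look.py wrist w14;  python3 look.py side d14 180 380 200 350
```

```text
t 12.12 pos [ 0.5323 -0.2313  0.0941] yawx 28.19 turn -0.0 w 0.0471 F [ 0.3 -0.  -1.9] dist 0.0228 j6 33.9
  [-0.0027, 0.0010, 0.0110, -0.0]
  [-0.0027, 0.0010, 0.0110, -0.0]
```

View pics/w14.png

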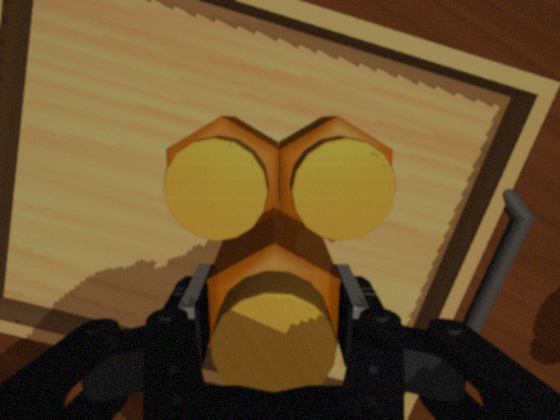

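View pics/d14.png

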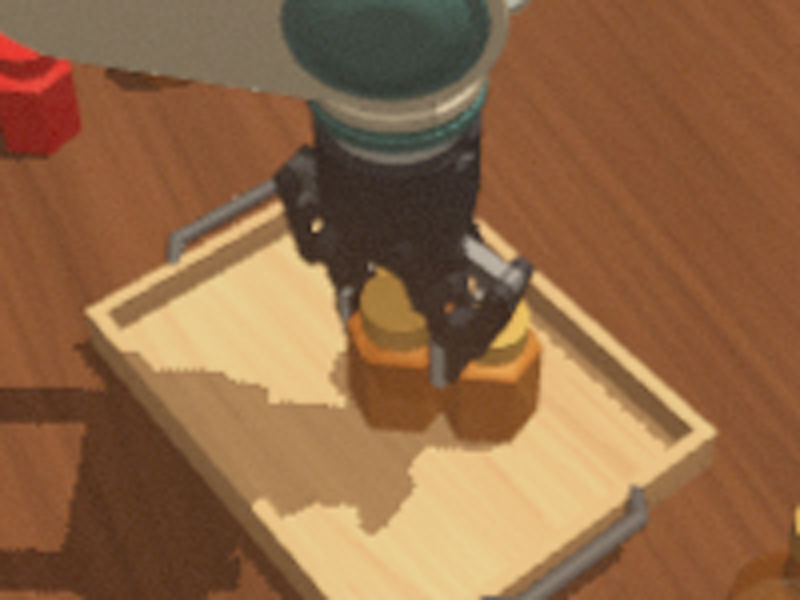

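The wrist view shows the held jar at (274,300), square to the gap at (278,160) between the tray jars at (216,188) and (343,188). Lowering.

>>> {"name": "drive_tool", "arguments": {
  "deltas": [0.04, -0.0035, 0.001, 0.006, 0, 0.04, -0.003, 0.001, 0.007, 0, 0.04, 0, 0, 0.006, 0]
}}

```text
t: 12.47
ee_pos: [0.5289, -0.24, 0.0828]
eef_rot: [[0.881, 0.472, 0.03], [0.472, -0.882, 0.008], [0.03, 0.007, -1.0]]
ft_force: [-0.9, -0.0, -1.1]
width: 0.0472
```

```bash
python3 plan.py .5285 -.2357 .065 28.2 1
```

```text
t 12.47 pos [ 0.5289 -0.24    0.0828] yawx 28.16 turn -0.0 w 0.0472 F [-0.9 -0.  -1.1] dist 0.0184 j6 33.0
  [0.0017, -0.0040, 0.0178, -0.0]
```

>>> {"name": "drive_tool", "arguments": {
  "deltas": [0.04, 0.0015, -0.003, 0.008, 0, 0.04, 0, -0.001, 0.006, 0]
}}

```text
t: 12.63
ee_pos: [0.5285, -0.2368, 0.0689]
eef_rot: [[0.882, 0.47, 0.032], [0.47, -0.883, 0.007], [0.031, 0.009, -0.999]]
ft_force: [-1.1, -0.5, -1.6]
width: 0.0473
```

```bash
python3 - <<'E'
from h import *
for i in range(3):
    camera('wrist'); s=state(); print(np.round(s['ee_pos'],4),np.round(s['eef_rot'][:,2],4),np.round(s['ft_force'],1))
E
python3 plan.py .5285 -.2357 .062 28.2 1;python3 look.py wrist w15
```

```text
[ 0.5278 -0.2365  0.0675] [ 0.0299  0.0078 -0.9995] [-0.1  0.4 -3. ]
[ 0.5279 -0.2365  0.068 ] [ 0.0298  0.0079 -0.9995] [-0.2 -0.4 -1.9]
[ 0.5283 -0.2367  0.0688] [ 0.0306  0.0074 -0.9995] [-0.7 -0.5 -1.3]
t 12.78 pos [ 0.5283 -0.2367  0.0688] yawx 28.07 turn -0.1 w 0.0471 F [-0.7 -0.5 -1.3] dist 0.0069 j6 33.3
  [0.0006, -0.0008, 0.0068, -0.1]
```

View pics/w15.png

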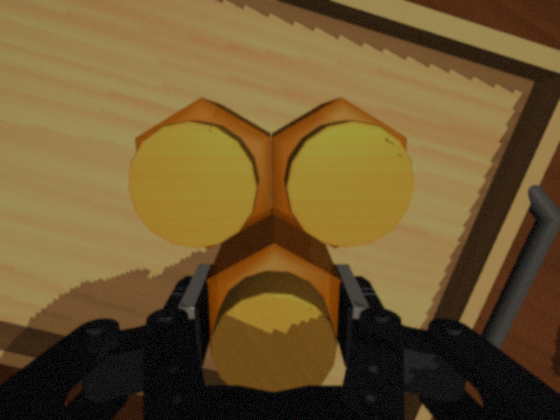

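>>> {"name": "drive_tool", "arguments": {
  "deltas": [0.04, 0, -0.0005, 0.004, 0, 0.04, 0, 0, 0.004, 0]
}}

```text
t: 13.0
ee_pos: [0.5296, -0.2368, 0.0626]
eef_rot: [[0.882, 0.47, 0.034], [0.47, -0.882, 0.005], [0.033, 0.011, -0.999]]
ft_force: [-0.1, 0.5, -1.6]
width: 0.0469
```

>>> {"name": "drive_tool", "arguments": {
  "deltas": [0.04, 0, 0, 0.003, 0]
}}

```text
t: 13.08
ee_pos: [0.5299, -0.2368, 0.0594]
eef_rot: [[0.882, 0.47, 0.035], [0.471, -0.882, 0.005], [0.033, 0.012, -0.999]]
ft_force: [-1.1, 0.5, -1.5]
width: 0.047
```

```bash
python3 plan.py .5285 -.2357 .060 28.2 1; python3 - <<'E'
from h import *
q=measure('wrist',[(.5575,-.1926,28),(.5809,-.2358,28),(.5255,-.2378,28)])
E
```

```text
t 13.08 pos [ 0.5299 -0.2368  0.0594] yawx 28.09 turn -0.1 w 0.047 F [-1.1  0.5 -1.5] dist 0.0019 j6 33.3
  [-0.0007, -0.0016, -0.0006, -0.1]
wrist 61616 dz 0.0007 res 0.0007
    [ 0.5565 -0.193 ] 28.44
    [ 0.58   -0.2367] 27.59
    [ 0.5277 -0.2384] 28.14
   d01 0.0496 -61.7
   d02 0.0537 -122.47
   d12 0.0524 -178.18
```

>>> {"name": "drive_tool", "arguments": {
  "deltas": [0.04, 0, -0.0007, 0.002, 0, 0.04, 0, -0.0007, 0.002, 0]
}}

```text
t: 13.3
ee_pos: [0.5299, -0.2362, 0.0578]
eef_rot: [[0.882, 0.471, 0.036], [0.471, -0.882, 0.004], [0.033, 0.013, -0.999]]
ft_force: [-9.7, 2.0, 17.0]
width: 0.0472
```

```bash
python3 plan.py .5285 -.2357 .060 28.2 1
```

```text
t 13.3 pos [ 0.5299 -0.2362  0.0578] yawx 28.1 turn -0.1 w 0.0472 F [-9.7  2.  17. ] dist 0.0027 j6 33.4
  [-0.0010, -0.0011, -0.0022, -0.1]
```

>>> {"name": "drive_tool", "arguments": {
  "deltas": [0.04, 0.0015, -0.0005, -0.0012, 0, 0.04, 0.002, 0, 0, 0]
}}

```text
t: 13.47
ee_pos: [0.533, -0.2345, 0.0603]
eef_rot: [[0.882, 0.47, 0.037], [0.47, -0.882, 0.003], [0.034, 0.015, -0.999]]
ft_force: [0.9, -0.3, -1.6]
width: 0.0474
```

```bash
python3 plan.py .5285 -.2357 .060 28.2 1; python3 - <<'E'
from h import *
q=measure('wrist',[(.5575,-.1926,28),(.5809,-.2358,28),(.5285,-.2368,28)])
print(state()['ft_force'])
E
```

```text
t 13.47 pos [ 0.533  -0.2345  0.0603] yawx 28.08 turn -0.1 w 0.0474 F [ 0.9 -0.3 -1.6] dist 0.0047 j6 33.8
  [-0.0045, -0.0011, 0.0003, -0.1]
wrist 60308 dz 0.001 res 0.001
    [ 0.5552 -0.1941] 24.28
    [ 0.5795 -0.2368] 27.31
    [ 0.5313 -0.2371] 23.32
   d01 0.0492 -60.34
   d02 0.0492 -119.01
   d12 0.0482 -179.65
[ 1.03263336 -0.37822545 -1.19525472]
```

```bash
python3 look.py wrist w16
```

```text
(no output)
```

View pics/w16.png

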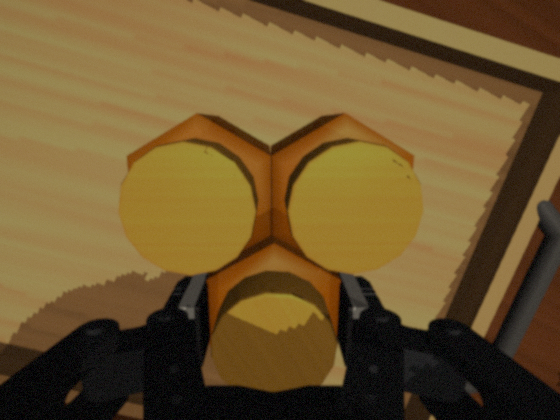

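>>> {"name": "drive_tool", "arguments": {
  "deltas": [0.04, 0.0005, -0.0005, 0.0015, 0, 0.04, 0.0005, -0.0003, 0.001, 0]
}}

```text
t: 13.73
ee_pos: [0.5337, -0.2334, 0.0578]
eef_rot: [[0.882, 0.471, 0.036], [0.471, -0.882, 0.002], [0.033, 0.015, -0.999]]
ft_force: [-6.3, -0.8, 12.5]
width: 0.0467
```

```bash
python3 plan.py .5285 -.2357 .060 28.2 1; python3 look.py wrist w17
```

```text
t 13.73 pos [ 0.5337 -0.2334  0.0578] yawx 28.12 turn -0.1 w 0.0467 F [-6.3 -0.8 12.5] dist 0.0061 j6 33.9
  [-0.0056, -0.0004, -0.0022, -0.1]
```

View pics/w17.png

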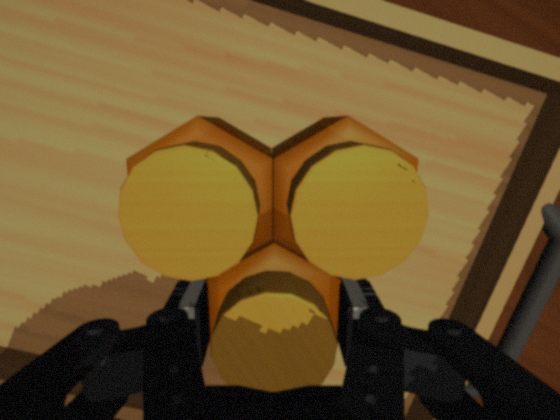

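>>> {"name": "drive_tool", "arguments": {
  "deltas": [0.048, 0, 0, 0, 0, 0.05, 0, 0, 0, 0, 0.056, 0, 0, 0, 0, 0.062, 0, 0, 0, 0]
}}

```text
t: 14.12
ee_pos: [0.5337, -0.2333, 0.0573]
eef_rot: [[0.882, 0.471, 0.036], [0.471, -0.882, 0.002], [0.033, 0.015, -0.999]]
ft_force: [0.1, 0.2, 0.5]
width: 0.0624
```

```bash
python3 plan.py .5285 -.2357 .060 28.2 1; python3 look.py wrist w18; python3 - <<'E'
from h import *
g=[(.5575,-.1926,28),(.5809,-.2358,28),(.532,-.2346,28)]
for n in ('scene','side'): measure(n,g)
E
```

```text
t 14.12 pos [ 0.5337 -0.2333  0.0573] yawx 28.12 turn -0.1 w 0.0624 F [0.1 0.2 0.5] dist 0.0063 j6 33.9
  [-0.0057, -0.0003, -0.0027, -0.1]
scene 1299 dz -0.0006 res 0.001
    [ 0.556  -0.1898] 26.42
    [ 0.5792 -0.2327] 28.64
    [ 0.5316 -0.2341] 1.31
   d01 0.0488 -61.64
   d02 0.0506 -118.8
   d12 0.0476 -178.36
side 987 dz 0.0 res 0.0008
    [ 0.5109 24.6975] -7.3
    [ 0.5808 -0.2343] 28.95
    [ 0.532  -0.2328] 28.71
   d01 24.9319 -89.84
   d02 24.9303 -89.95
   d12 0.0489 178.23
```

View pics/w18.png

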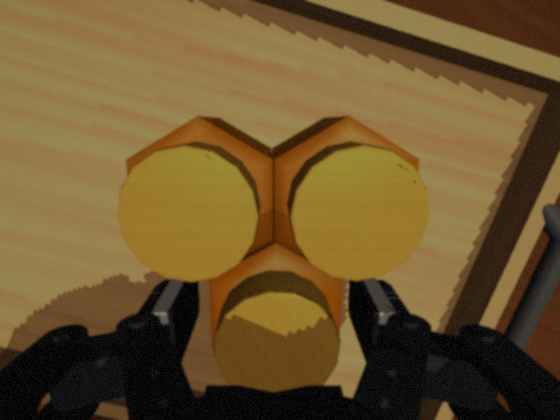

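Released and standing. I'll go straight up, then back off for a clear view.

>>> {"name": "drive_tool", "arguments": {
  "deltas": [0.064, 0, 0, -0.02, 0, 0.07, 0, 0, -0.03, 0, 0.08, 0, 0, -0.035, 0, 0.0854, -0.02, 0, -0.03, 0, 0.0854, -0.025, 0, -0.02, 0]
}}

```text
t: 14.68
ee_pos: [0.4877, -0.2517, 0.1882]
eef_rot: [[0.88, 0.475, 0.023], [0.475, -0.88, 0.01], [0.025, 0.002, -1.0]]
ft_force: [-0.7, -1.5, 0.1]
width: 0.0854
```

>>> {"name": "drive_tool", "arguments": {
  "deltas": [0.0854, -0.015, 0, 0, 0, 0.0854, 0, 0, 0, 0]
}}

```text
t: 14.85
ee_pos: [0.4736, -0.2616, 0.1945]
eef_rot: [[0.88, 0.473, 0.031], [0.473, -0.881, 0.004], [0.029, 0.012, -1.0]]
ft_force: [-0.3, 0.0, -0.5]
width: 0.0855
```

```bash
python3 plan.py .5285 -.2357 .060 28.2 1; python3 look.py wrist w19; python3 - <<'E'
from h import *
g=[(.5575,-.1926,28),(.5809,-.2358,28),(.532,-.2346,28)]
for n in ('wrist','scene','side'): measure(n,g)
print(state()['eef_rot'][:,2])
E
```

```text
t 14.85 pos [ 0.4736 -0.2616  0.1945] yawx 28.27 turn 0.1 w 0.0855 F [-0.3  0.  -0.5] dist 0.1476 j6 28.3
  [0.0607, 0.0032, 0.1345, 0.1]
wrist 14552 dz 0.0001 res 0.0005
    [ 0.5578 -0.1926] 27.57
    [ 0.581  -0.2358] 28.27
    [ 0.5315 -0.2354] 28.31
   d01 0.0491 -61.76
   d02 0.0503 -121.46
   d12 0.0495 179.57
scene 1256 dz -0.0007 res 0.0008
    [ 0.5562 -0.1897] 27.07
    [ 0.579  -0.2324] 27.97
    [ 0.5301 -0.2322] -29.57
   d01 0.0484 -61.86
   d02 0.0498 -121.55
   d12 0.0489 179.76
side 1572 dz -0.0004 res 0.0006
    [ 0.5582 -0.1914] 25.88
    [ 0.5815 -0.2342] 27.65
    [ 0.5327 -0.2336] 28.27
   d01 0.0487 -61.42
   d02 0.0493 -121.18
   d12 0.0488 179.25
[ 0.02895899  0.00636506 -0.99956033]
```

View pics/w19.png

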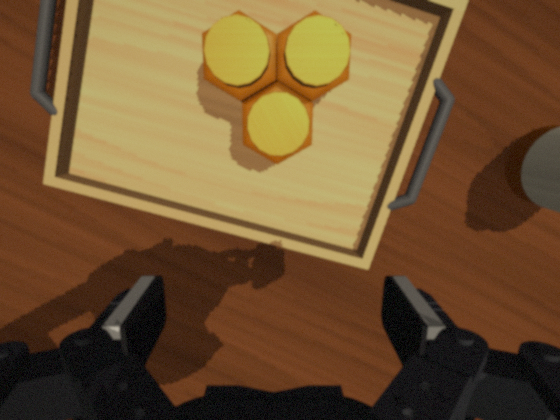

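Wrist, scene and side agree: distances a–b about 48.7, a–c about 49.8 and b–c about 49.1 mm, all within limits. Next is the upright amber jar. It is the amber one at scene (348,254), not the red one at (369,226).

```bash
python3 plan.py .52 .105 .18 -17.5 12
```

```text
t 15.05 pos [ 0.4751 -0.2598  0.1924] yawx 28.39 turn 45.9 w 0.0852 F [ 0.7  0.4 -0.4] dist 0.3677 j6 28.4
  [0.0177, -0.0250, 0.0010, 3.8]
  [0.0160, -0.0261, 0.0010, 3.8]
  [0.0143, -0.0271, 0.0010, 3.8]
  [0.0124, -0.0280, 0.0010, 3.8]
  [0.0105, -0.0288, 0.0010, 3.8]
  [0.0086, -0.0294, 0.0010, 3.8]
  [0.0066, -0.0299, 0.0010, 3.8]
  [0.0046, -0.0303, 0.0010, 3.8]
  [0.0026, -0.0305, 0.0010, 3.8]
  [0.0005, -0.0306, 0.0010, 3.8]
  [-0.0015, -0.0306, 0.0010, 3.8]
  [-0.0036, -0.0304, 0.0010, 3.8]
```

>>> {"name": "drive_tool", "arguments": {
  "deltas": [0.0854, 0.0177, -0.025, 0.001, 3.8, 0.0854, 0.016, -0.026, 0.001, 3.8, 0.0854, 0.0143, -0.027, 0.001, 3.8, 0.0854, 0.0124, -0.028, 0.001, 3.8, 0.0854, 0.0105, -0.0288, 0.001, 3.8]
}}

```text
t: 15.47
ee_pos: [0.4952, -0.104, 0.1824]
eef_rot: [[0.989, 0.146, 0.02], [0.145, -0.989, 0.01], [0.021, -0.007, -1.0]]
ft_force: [0.2, 0.6, -0.4]
width: 0.0856
```

>>> {"name": "drive_tool", "arguments": {
  "deltas": [0.0854, 0.0086, -0.0294, 0.001, 3.8, 0.0854, 0.0066, -0.03, 0.001, 3.8, 0.0854, 0.0046, -0.0303, 0.001, 3.8, 0.0854, 0.0026, -0.0305, 0.001, 3.8, 0.0854, 0.0005, -0.0306, 0.001, 3.8]
}}

```text
t: 15.88
ee_pos: [0.5165, 0.0599, 0.173]
eef_rot: [[0.98, -0.197, 0.009], [-0.197, -0.98, 0.012], [0.007, -0.013, -1.0]]
ft_force: [-0.2, 0.0, -0.2]
width: 0.0855
```

```bash
python3 plan.py .52 .108 .18 -17.5 3; python3 - <<'E'
from h import *
print(state()['eef_rot'][:,2])
E
```

```text
t 15.88 pos [0.5165 0.0599 0.173 ] yawx -11.34 turn 6.2 w 0.0855 F [-0.2  0.  -0.2] dist 0.0487 j6 103.5
  [-0.0020, -0.0159, -0.0023, 2.1]
  [-0.0026, -0.0159, -0.0023, 2.1]
  [-0.0032, -0.0158, -0.0023, 2.1]
[ 0.00944188  0.01166644 -0.99988737]
```

>>> {"name": "drive_tool", "arguments": {
  "deltas": [0.0854, -0.002, -0.0159, -0.002, 2.1, 0.0854, -0.0026, -0.0159, -0.002, 2.1, 0.0854, -0.003, -0.012, -0.002, 2, 0.0854, 0, 0, 0, 0]
}}

```text
t: 16.22
ee_pos: [0.5177, 0.1162, 0.1738]
eef_rot: [[0.954, -0.299, -0.001], [-0.299, -0.954, 0.013], [-0.005, -0.012, -1.0]]
ft_force: [0.5, 0.4, 0.5]
width: 0.0855
```

```bash
python3 look.py wrist w20; python3 - <<'E'
from h import *
from plan import plan
cl=cloud(('wrist',))
x=[.5276,.1128,0]
for k in range(3):
    P=jarpts(cl,x[:2],.036,zhi=.09)
    x,e,_=fit(P,x,False,.039)
print(len(P),np.round(x[:2],4),((np.degrees(x[2])+30)%60-30).round(2),e.round(4), np.percentile(P[:,2],98))
plan(x[0],x[1],.08,-17.5,4); print(state()['eef_rot'][:,2])
E
```

```text
4798 [0.5274 0.1105] -17.52 0.0004 0.07948386025069187
t 16.32 pos [0.5176 0.1141 0.1734] yawx -17.33 turn 0.2 w 0.0853 F [-0.3 -0.7  0.6] dist 0.094 j6 115.4
  [0.0026, 0.0001, 0.0234, 0.0]
  [0.0026, 0.0001, 0.0234, 0.0]
  [0.0026, 0.0001, 0.0234, 0.0]
  [0.0026, 0.0001, 0.0234, 0.0]
[-0.00148484  0.01198408 -0.99992709]
```

View pics/w20.png

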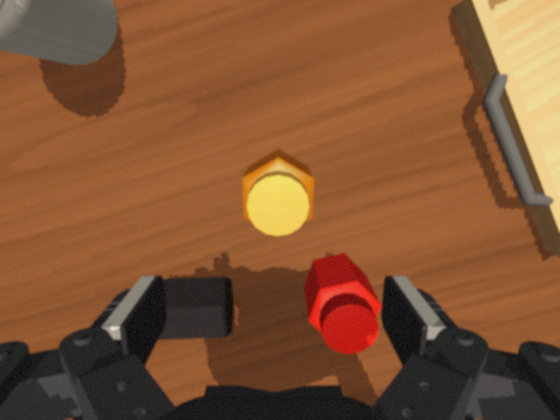

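The wrist view shows the amber jar at (278,200), the target, with the red decoy at (345,315) and the black one at (195,308) clear of the fingers.

>>> {"name": "drive_tool", "arguments": {
  "deltas": [0.0854, 0.0026, 0, 0.0234, 0, 0.0854, 0.0026, 0, 0.0234, 0, 0.0854, 0.0026, 0, 0.0234, 0, 0.0854, 0.0026, 0, 0.0234, 0, 0.0854, 0, 0, 0, 0]
}}

```text
t: 16.73
ee_pos: [0.5287, 0.1083, 0.0761]
eef_rot: [[0.956, -0.295, 0.0], [-0.295, -0.955, 0.011], [-0.003, -0.01, -1.0]]
ft_force: [-0.8, 0.0, -1.0]
width: 0.0852
```

```bash
python3 plan.py .5274 .1105 .045 -17.5 2
```

```text
t 16.73 pos [0.5287 0.1083 0.0761] yawx -17.16 turn 0.3 w 0.0852 F [-0.8  0.  -1. ] dist 0.0312 j6 114.4
  [-0.0009, -0.0009, 0.0155, 0.2]
  [-0.0009, -0.0008, 0.0155, 0.2]
```

>>> {"name": "drive_tool", "arguments": {
  "deltas": [0.0854, -0.002, -0.001, 0.0155, 0.2, 0.0854, -0.002, -0.001, 0.0155, 0.2, 0.0854, 0, 0, 0, 0]
}}

```text
t: 16.98
ee_pos: [0.5257, 0.1092, 0.045]
eef_rot: [[0.953, -0.303, -0.001], [-0.303, -0.953, 0.01], [-0.004, -0.009, -1.0]]
ft_force: [0.5, -0.4, -0.4]
width: 0.0856
```

```bash
python3 plan.py .5255 .1111 .046 -17.5 2
```

```text
t 16.98 pos [0.5257 0.1092 0.045 ] yawx -17.61 turn -0.1 w 0.0856 F [ 0.5 -0.4 -0.4] dist 0.0021 j6 115.0
  [-0.0004, -0.0009, -0.0005, -0.1]
  [-0.0004, -0.0009, -0.0005, -0.1]
```

>>> {"name": "drive_tool", "arguments": {
  "deltas": [0.06, -0.0005, -0.0015, 0, 0, 0.05, 0, 0, 0.0005, 0, 0.046, 0, 0, 0.0005, 0, 0.043, 0, 0, 0, 0, 0.04, 0, 0, 0, 0]
}}

```text
t: 17.4
ee_pos: [0.5282, 0.1098, 0.0497]
eef_rot: [[0.953, -0.302, 0.005], [-0.302, -0.953, 0.01], [0.002, -0.011, -1.0]]
ft_force: [0.1, -0.3, -2.3]
width: 0.0474
```

>>> {"name": "drive_tool", "arguments": {
  "deltas": [0.04, 0, 0, 0, 0, 0.04, 0, 0, 0, 0]
}}

```text
t: 17.57
ee_pos: [0.5285, 0.1098, 0.0504]
eef_rot: [[0.953, -0.302, 0.006], [-0.302, -0.953, 0.011], [0.003, -0.012, -1.0]]
ft_force: [0.2, -0.4, -1.6]
width: 0.047
```

```bash
python3 plan.py .5255 .1111 .046 -17.5 2; python3 look.py wrist w21
```

```text
t 17.57 pos [0.5285 0.1098 0.0504] yawx -17.6 turn -0.1 w 0.047 F [ 0.2 -0.4 -1.6] dist 0.0055 j6 115.0
  [-0.0016, -0.0002, 0.0022, -0.1]
  [-0.0016, -0.0002, 0.0022, -0.1]
```

View pics/w21.png

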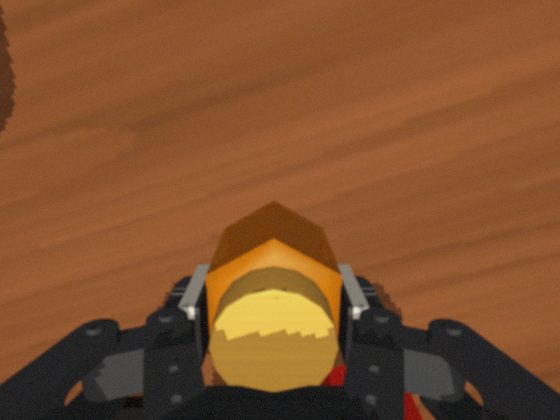

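Held at (273,310), square. Lifting and carrying it to a point behind slot d.

>>> {"name": "drive_tool", "arguments": {
  "deltas": [0.04, 0, 0, -0.015, 0, 0.04, 0, 0, -0.035, 0, 0.04, 0, 0, -0.035, 0, 0.04, 0, 0, -0.03, 0]
}}

```text
t: 17.95
ee_pos: [0.5228, 0.1079, 0.1593]
eef_rot: [[0.953, -0.302, -0.014], [-0.302, -0.953, 0.008], [-0.016, -0.003, -1.0]]
ft_force: [0.4, 0.6, -2.1]
width: 0.0471
```

```bash
python3 plan.py .459 -.160 .17 -31.7 10
```

```text
t 17.95 pos [0.5228 0.1079 0.1593] yawx -17.59 turn 14.1 w 0.0471 F [ 0.4  0.6 -2.1] dist 0.2756 j6 115.0
  [0.0020, 0.0275, -0.0011, 1.4]
  [0.0027, 0.0274, -0.0011, 1.4]
  [0.0034, 0.0273, -0.0011, 1.4]
  [0.0040, 0.0272, -0.0011, 1.4]
  [0.0047, 0.0271, -0.0011, 1.4]
  [0.0054, 0.0270, -0.0011, 1.4]
  [0.0060, 0.0269, -0.0011, 1.4]
  [0.0067, 0.0267, -0.0011, 1.4]
  [0.0074, 0.0265, -0.0011, 1.4]
  [0.0080, 0.0264, -0.0011, 1.4]
```

>>> {"name": "drive_tool", "arguments": {
  "deltas": [0.04, 0.002, 0.02, -0.002, 1.4, 0.04, 0.0027, 0.0274, -0.002, 1.4, 0.04, 0.0034, 0.0273, -0.002, 1.4, 0.04, 0.004, 0.0272, -0.002, 1.4, 0.04, 0.0047, 0.0271, -0.001, 1.4]
}}

```text
t: 18.37
ee_pos: [0.496, -0.0183, 0.1773]
eef_rot: [[0.911, -0.412, 0.002], [-0.412, -0.911, 0.01], [-0.003, -0.01, -1.0]]
ft_force: [-0.3, -0.2, -1.5]
width: 0.0473
```

>>> {"name": "drive_tool", "arguments": {
  "deltas": [0.04, 0.0054, 0.027, -0.001, 1.4, 0.04, 0.006, 0.027, -0.001, 1.4, 0.04, 0.0067, 0.0267, -0.001, 1.4, 0.04, 0.0074, 0.0265, -0.001, 1.4, 0.04, 0.004, 0.013, 0, 0.7]
}}

```text
t: 18.78
ee_pos: [0.4647, -0.146, 0.1804]
eef_rot: [[0.857, -0.515, 0.002], [-0.515, -0.857, 0.009], [-0.003, -0.009, -1.0]]
ft_force: [0.2, -0.5, -2.6]
width: 0.0471
```

```bash
python3 plan.py .459 -.160 .17 -31.7 2; python3 look.py wrist w22; cat > held.py <<'E'
from h import *
def held():
    s=state();R=np.array(s['eef_rot']);p=np.array(s['ee_pos'])
    c=camera('wrist');X,ok=world(c);L=(X-p)@R
    hsv=cv2.cvtColor(c['image'],cv2.COLOR_RGB2HSV)
    m=ok&(np.hypot(L[...,0],L[...,1])<.034)&(L[...,2]>-.04)&(L[...,2]<.08)&(hsv[...,1]>150)&(hsv[...,2]>70)&(np.arange(420)[:,None]>240)
    P=L[m]
    def r(v):
        Rj=np.array([[np.cos(v[4]),0,np.sin(v[4])],[0,1,0],[-np.sin(v[4]),0,np.cos(v[4])]])@np.diag([1,-1,-1.])@Rz(v[3])
        return sdf((P-v[:3])@Rj)
    o=least_squares(r,[0,0,.01,0,0],loss='soft_l1',f_scale=.002)
    print('held in tool',o.x[:3].round(4),np.degrees(o.x[3:]).round(2),np.median(abs(r(o.x))).round(4),'world',(p+R@o.x[:3]).round(4))
if __name__=='__main__': held()
E
python3 held.py; python3 - <<'E'
from h import *
print(state()['eef_rot'][:,2])
g=[(.5575,-.1926,28),(.5809,-.2358,28),(.532,-.2346,28)]
q=measure('wrist',g)
A,B,C=q[:,:2]
# d touching a and c on the side away from b
m=(A+C)/2; w=m-B; w/=np.linalg.norm(w); h=np.sqrt(.0482**2-(np.linalg.norm(A-C)/2)**2)
print('d',(m+w*h).round(4),np.degrees(np.arctan2(-w[1],-w[0])))
E
```

```text
t 18.78 pos [ 0.4647 -0.146   0.1804] yawx -31.03 turn 0.7 w 0.0471 F [ 0.2 -0.5 -2.6] dist 0.0183 j6 98.9
  [0.0012, 0.0074, 0.0052, 0.3]
  [0.0012, 0.0074, 0.0052, 0.3]
held in tool [0.0002 0.0012 0.0085] [ 0.02 -0.33] 0.0004 world [ 0.4639 -0.1483  0.1717]
[ 0.00160161  0.00977194 -0.99995097]
wrist 13500 dz 0.0001 res 0.0005
    [ 0.5578 -0.1936] 28.16
    [ 0.5809 -0.2367] 28.21
    [ 0.5316 -0.2359] 27.96
   d01 0.0489 -61.88
   d02 0.0498 -121.86
   d12 0.0493 179.0
d [ 0.5094 -0.1933] -31.297540246878462
```

View pics/w22.png

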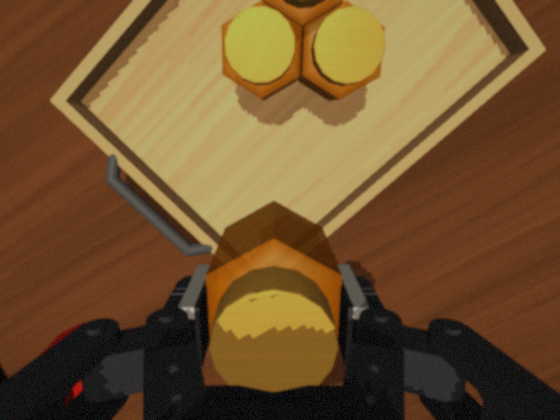

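The view shows c at (348,45) and a at (260,45), with the gap at (303,50) and the held jar at (274,310). Moving in.

```bash
python3 plan.py .502 -.1875 .09 -31.8 4
```

```text
t 18.93 pos [ 0.4652 -0.1442  0.1801] yawx -30.95 turn 0.8 w 0.047 F [ 0.1  1.3 -1.7] dist 0.1065 j6 99.1
  [0.0135, 0.0046, 0.0225, 0.2]
  [0.0135, 0.0045, 0.0225, 0.2]
  [0.0135, 0.0045, 0.0225, 0.2]
  [0.0135, 0.0044, 0.0225, 0.2]
```

>>> {"name": "drive_tool", "arguments": {
  "deltas": [0.04, 0.013, 0.0045, 0.022, 0.2, 0.04, 0.013, 0.0045, 0.022, 0.2, 0.04, 0.012, 0.0045, 0.021, 0.2, 0.04, 0.008, 0.004, 0.018, 0.2, 0.04, 0, 0, 0, 0]
}}

```text
t: 19.35
ee_pos: [0.4996, -0.1786, 0.0957]
eef_rot: [[0.854, -0.52, 0.007], [-0.521, -0.854, 0.011], [0.0, -0.013, -1.0]]
ft_force: [-0.2, -0.6, -1.8]
width: 0.0471
```

```bash
python3 plan.py .5030 -.1881 .07 -31.8 2; python3 look.py wrist w23; python3 held.py
```

```text
t 19.35 pos [ 0.4996 -0.1786  0.0957] yawx -31.37 turn 0.4 w 0.0471 F [-0.2 -0.6 -1.8] dist 0.0276 j6 97.2
  [0.0039, 0.0032, 0.0129, 0.2]
  [0.0039, 0.0031, 0.0129, 0.2]
held in tool [0.0001 0.0011 0.0085] [-0.35 -0.47] 0.0004 world [ 0.4994 -0.1791  0.0889]
```

View pics/w23.png

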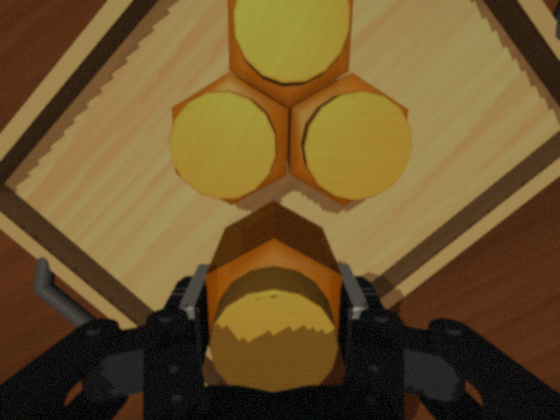

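>>> {"name": "drive_tool", "arguments": {
  "deltas": [0.04, 0.003, 0.0032, 0.01, 0.2, 0.04, 0.0025, 0.003, 0.01, 0.2, 0.04, 0, 0, 0.006, 0]
}}

```text
t: 19.7
ee_pos: [0.5049, -0.1858, 0.0767]
eef_rot: [[0.852, -0.524, 0.019], [-0.524, -0.852, 0.006], [0.013, -0.015, -1.0]]
ft_force: [-0.2, -0.6, -1.5]
width: 0.0468
```

```bash
python3 plan.py .5030 -.1881 .06 -31.8 2; python3 held.py; python3 look.py wrist w24;python3 - <<'E'
from h import *
g=[(.5575,-.1926,28),(.5809,-.2358,28),(.532,-.2346,28)]
q=measure('wrist',g)
A,B,C=q[:,:2]
m=(A+C)/2; w=m-B; w/=np.linalg.norm(w); h=np.sqrt(.0482**2-(np.linalg.norm(A-C)/2)**2)
print('d',(m+w*h).round(4),np.degrees(np.arctan2(-w[1],-w[0])))
E
```

```text
t 19.7 pos [ 0.5049 -0.1858  0.0767] yawx -31.59 turn 0.2 w 0.0468 F [-0.2 -0.6 -1.5] dist 0.017 j6 96.9
  [-0.0002, 0.0015, 0.0084, 0.1]
  [-0.0002, 0.0015, 0.0084, 0.1]
held in tool [-0.      0.0011  0.0085] [-0.69 -0.53] 0.0004 world [ 0.5044 -0.1867  0.0682]
wrist 54439 dz 0.0004 res 0.0007
    [ 0.5509 -0.1922] 23.25
    [ 0.5792 -0.2356] 28.32
    [ 0.5272 -0.2288] -28.48
   d01 0.0518 -56.98
   d02 0.0437 -123.0
   d12 0.0524 172.57
d [ 0.5026 -0.1877] -32.038319680565465
```

View pics/w24.png

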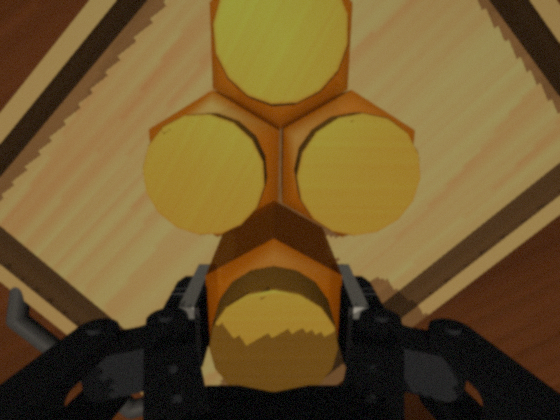

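>>> {"name": "drive_tool", "arguments": {
  "deltas": [0.04, -0.001, 0.0015, 0.008, 0.2, 0.04, -0.001, 0.0015, 0.007, 0, 0.04, 0, 0, 0.004, 0]
}}

```text
t: 20.1
ee_pos: [0.5022, -0.1872, 0.0582]
eef_rot: [[0.85, -0.527, 0.021], [-0.527, -0.85, 0.006], [0.015, -0.016, -1.0]]
ft_force: [-0.2, -0.2, -1.1]
width: 0.0472
```

```bash
python3 plan.py .5030 -.1881 .0555 -31.8 2; python3 held.py; python3 look.py wrist w25
```

```text
t 20.1 pos [ 0.5022 -0.1872  0.0582] yawx -31.8 turn 0.0 w 0.0472 F [-0.2 -0.2 -1.1] dist 0.0029 j6 96.8
  [0.0006, 0.0002, 0.0013, 0.0]
  [0.0006, 0.0002, 0.0013, 0.0]
held in tool [-0.      0.0011  0.0085] [-0.83 -0.54] 0.0004 world [ 0.5018 -0.1881  0.0496]
```

View pics/w25.png

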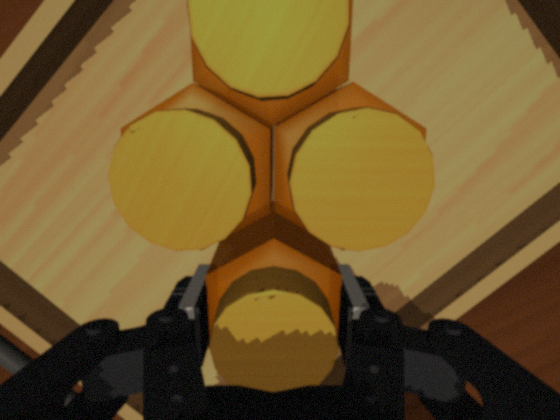

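Aligned: gap at (273,190), held corner at (273,240). Advancing about 8 mm with the base just off the floor.

>>> {"name": "drive_tool", "arguments": {
  "deltas": [0.04, 0.003, 0.0002, 0.0005, 0, 0.04, 0.003, 0, 0.0005, 0, 0.04, 0.0015, 0, 0.0005, 0]
}}

```text
t: 20.45
ee_pos: [0.5088, -0.1914, 0.0567]
eef_rot: [[0.85, -0.527, 0.02], [-0.527, -0.85, 0.006], [0.014, -0.016, -1.0]]
ft_force: [-2.2, 0.6, -0.7]
width: 0.0471
```

```bash
python3 plan.py .5098 -.1925 .0555 -31.8 2; python3 held.py; python3 look.py wrist w26; python3 - <<'E'
from h import *
g=[(.5575,-.1926,28),(.5809,-.2358,28),(.532,-.2346,28),(.5078,-.192,28)]
for n in ('wrist','scene'):measure(n,g)
E
```

```text
t 20.45 pos [ 0.5088 -0.1914  0.0567] yawx -31.79 turn 0.0 w 0.0471 F [-2.2  0.6 -0.7] dist 0.0019 j6 96.7
  [0.0007, 0.0002, 0.0006, 0.0]
  [0.0007, 0.0002, 0.0006, 0.0]
held in tool [0.0003 0.0015 0.0085] [ 3.82 -2.57] 0.0006 world [ 0.5084 -0.1927  0.0482]
wrist 84033 dz 0.0005 res 0.0006
    [ 0.5559 -0.1915] 26.97
    [ 0.5812 -0.2361] 26.07
    [ 0.5296 -0.2349] 25.65
    [ 0.5078 -0.1932] 18.29
   d01 0.0513 -60.33
   d02 0.0507 -121.19
   d12 0.0517 178.67
   d03 0.0481 -177.99
   d13 0.085 149.71
   d23 0.047 117.58
scene 1441 dz -0.0007 res 0.0008
    [ 0.5565 -0.1897] 28.21
    [ 0.579  -0.2325] 28.65
    [ 0.5296 -0.2319] -24.17
    [ 0.5076 -0.188 ] -27.92
   d01 0.0483 -62.25
   d02 0.05 -122.57
   d12 0.0494 179.25
   d03 0.049 177.99
   d13 0.0842 148.09
   d23 0.0491 116.69
```

View pics/w26.png

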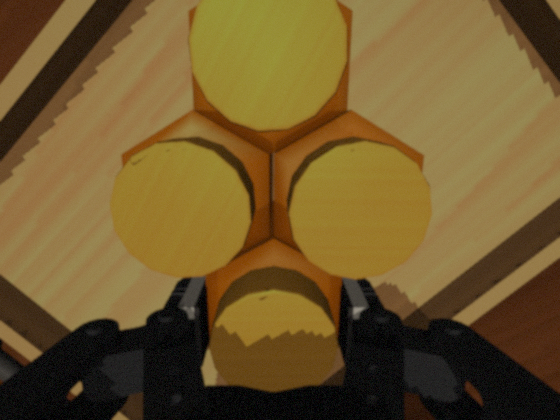

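Nested: slight contact, 2 N. Setting down and opening.

>>> {"name": "drive_tool", "arguments": {
  "deltas": [0.04, 0, 0, 0.001, 0, 0.04, 0, 0, 0.0008, 0]
}}

```text
t: 20.82
ee_pos: [0.5088, -0.1913, 0.0562]
eef_rot: [[0.85, -0.526, 0.02], [-0.527, -0.85, 0.006], [0.014, -0.016, -1.0]]
ft_force: [-3.8, 2.3, 5.3]
width: 0.0467
```

```bash
python3 plan.py .5098 -.1925 .0555 -31.8 2
```

```text
t 20.82 pos [ 0.5088 -0.1913  0.0562] yawx -31.79 turn 0.0 w 0.0467 F [-3.8  2.3  5.3] dist 0.0017 j6 96.7
  [0.0008, 0.0003, 0.0003, 0.0]
  [0.0008, 0.0003, 0.0003, 0.0]
```

>>> {"name": "drive_tool", "arguments": {
  "deltas": [0.046, 0, 0, 0, 0, 0.049, 0, 0, 0, 0, 0.053, 0, 0, 0, 0, 0.06, 0, 0, 0, 0, 0.064, 0, 0, 0, 0]
}}

```text
t: 21.23
ee_pos: [0.5096, -0.1914, 0.0573]
eef_rot: [[0.85, -0.526, 0.023], [-0.527, -0.85, 0.005], [0.017, -0.016, -1.0]]
ft_force: [-0.4, 0.1, -0.6]
width: 0.0639
```

>>> {"name": "drive_tool", "arguments": {
  "deltas": [0.064, 0, 0, -0.02, 0, 0.07, 0, 0, -0.03, 0, 0.08, 0, 0, -0.035, 0, 0.0854, -0.02, 0, -0.03, 0, 0.0854, -0.02, 0, -0.015, 0]
}}

```text
t: 21.65
ee_pos: [0.4706, -0.1706, 0.1858]
eef_rot: [[0.85, -0.527, 0.012], [-0.527, -0.85, 0.01], [0.006, -0.015, -1.0]]
ft_force: [-0.4, 0.1, 0.1]
width: 0.0853
```

>>> {"name": "drive_tool", "arguments": {
  "deltas": [0.0854, -0.01, 0, 0, 0, 0.0854, 0, 0, 0, 0]
}}

```text
t: 21.82
ee_pos: [0.462, -0.1648, 0.1914]
eef_rot: [[0.85, -0.527, 0.021], [-0.527, -0.85, 0.006], [0.014, -0.016, -1.0]]
ft_force: [-0.4, 0.8, -0.7]
width: 0.0853
```

```bash
python3 plan.py .5098 -.1925 .0555 -31.8 1; python3 look.py wrist w27; python3 - <<'E'
from h import *
g=[(.5575,-.1926,28),(.5809,-.2358,28),(.532,-.2346,28),(.5078,-.192,28)]
for n in ('wrist','scene','side'):measure(n,g)
E
```

```text
t 21.82 pos [ 0.462  -0.1648  0.1914] yawx -31.81 turn -0.0 w 0.0853 F [-0.4  0.8 -0.7] dist 0.1467 j6 97.4
  [0.0552, -0.0017, 0.1359, -0.0]
wrist 17455 dz 0.0001 res 0.0005
    [ 0.5584 -0.1931] 27.97
    [ 0.581  -0.2365] 28.44
    [ 0.5319 -0.236 ] 28.63
    [ 0.5094 -0.1925] 28.13
   d01 0.0489 -62.46
   d02 0.0504 -121.69
   d12 0.0491 179.45
   d03 0.049 179.25
   d13 0.084 148.41
   d23 0.049 117.28
scene 1667 dz -0.0007 res 0.0008
    [ 0.5566 -0.1897] 28.09
    [ 0.5792 -0.2328] 29.84
    [ 0.5304 -0.2325] -20.3
    [ 0.5085 -0.1889] 29.32
   d01 0.0486 -62.32
   d02 0.0502 -121.52
   d12 0.0489 179.7
   d03 0.0481 179.06
   d13 0.0832 148.19
   d23 0.0488 116.63
side 2561 dz -0.0003 res 0.0006
    [ 0.559  -0.1914] 21.36
    [ 0.5813 -0.234 ] 28.05
    [ 0.5326 -0.2336] 28.28
    [ 0.5106 -0.1906] 28.2
   d01 0.0481 -62.36
   d02 0.0498 -122.01
   d12 0.0487 179.49
   d03 0.0484 179.07
   d13 0.083 148.46
   d23 0.0483 117.13
```

View pics/w27.png

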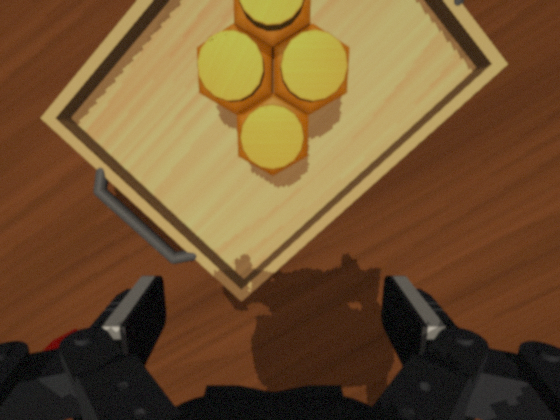

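All pairs are within limits, but a–c reads 49.8–50.4 mm, close to 50.5. I'll snug it by pushing jar a towards c with closed fingertips, using the 22 mm side face of the fingers (tool x along 58°).

```bash
python3 plan.py .5855 -.1495 .15 58.2 13
```

```text
t 22.02 pos [ 0.4626 -0.1654  0.1892] yawx -31.83 turn -90.0 w 0.0856 F [-0.4 -0.1 -0.5] dist 0.13 j6 97.4
  [0.0074, -0.0060, 0.0030, -6.9]
  [0.0081, -0.0051, 0.0030, -6.9]
  [0.0086, -0.0041, 0.0030, -6.9]
  [0.0090, -0.0030, 0.0030, -6.9]
  [0.0093, -0.0019, 0.0030, -6.9]
  [0.0095, -0.0008, 0.0030, -6.9]
  [0.0095, 0.0004, 0.0030, -6.9]
  [0.0094, 0.0015, 0.0030, -6.9]
  [0.0092, 0.0027, 0.0030, -6.9]
  [0.0088, 0.0037, 0.0030, -6.9]
  [0.0083, 0.0048, 0.0030, -6.9]
  [0.0076, 0.0057, 0.0030, -6.9]
  [0.0069, 0.0066, 0.0030, -6.9]
```

>>> {"name": "drive_tool", "arguments": {
  "deltas": [0.06, 0.0074, -0.006, 0, -6.9, 0.03, 0.008, -0.005, 0, -6.9, 0.0, 0.0086, -0.004, 0, -6.9, 0.0, 0.009, -0.003, 0, -6.9, 0.0, 0.0093, -0.002, 0, -6.9]
}}

```text
t: 22.43
ee_pos: [0.5109, -0.1603, 0.1838]
eef_rot: [[0.998, 0.065, 0.008], [0.065, -0.998, 0.011], [0.009, -0.01, -1.0]]
ft_force: [-1.1, -0.1, -0.0]
width: 0.0255
```

>>> {"name": "drive_tool", "arguments": {
  "deltas": [0, 0.0095, -0.001, 0, -6.9, 0, 0.0095, 0.0004, 0, -6.9, 0, 0.0094, 0.0015, 0, -6.9, 0, 0.0092, 0.0027, 0, -6.9, 0, 0.0088, 0.0037, 0, -6.9]
}}

```text
t: 22.85
ee_pos: [0.5608, -0.1533, 0.1757]
eef_rot: [[0.771, 0.637, -0.004], [0.637, -0.771, 0.015], [0.007, -0.014, -1.0]]
ft_force: [0.2, -0.7, -0.1]
width: -0.0002
```

```bash
python3 plan.py .5855 -.1495 .15 58.2 4
```

```text
t 22.85 pos [ 0.5608 -0.1533  0.1757] yawx 39.54 turn -18.7 w -0.0002 F [ 0.2 -0.7 -0.1] dist 0.0358 j6 31.2
  [0.0054, 0.0032, 0.0064, -4.7]
  [0.0051, 0.0036, 0.0064, -4.7]
  [0.0048, 0.0040, 0.0064, -4.7]
  [0.0044, 0.0044, 0.0064, -4.7]
```

>>> {"name": "drive_tool", "arguments": {
  "deltas": [0, 0.0054, 0.0032, 0.006, -4.7, 0, 0.005, 0.0036, 0.006, -4.7, 0, 0.0048, 0.004, 0.006, -4.7, 0, 0.0044, 0.0044, 0.006, -4.7, 0, 0, 0, 0, 0]
}}

```text
t: 23.27
ee_pos: [0.5881, -0.1492, 0.1418]
eef_rot: [[0.506, 0.863, -0.014], [0.863, -0.505, 0.019], [0.009, -0.022, -1.0]]
ft_force: [-0.6, 0.7, -0.2]
width: 0.0001
```

```bash
python3 plan.py .5855 -.1495 .07 58.2 3; python3 look.py scene s28 180 340 110 230;python3 look.py side d28 180 380 200 350
```

```text
t 23.27 pos [ 0.5881 -0.1492  0.1418] yawx 59.62 turn 1.4 w 0.0001 F [-0.6  0.7 -0.2] dist 0.0718 j6 12.3
  [-0.0005, -0.0007, 0.0239, 0.5]
  [-0.0005, -0.0007, 0.0239, 0.5]
  [-0.0005, -0.0007, 0.0239, 0.5]
```

View pics/s28.png

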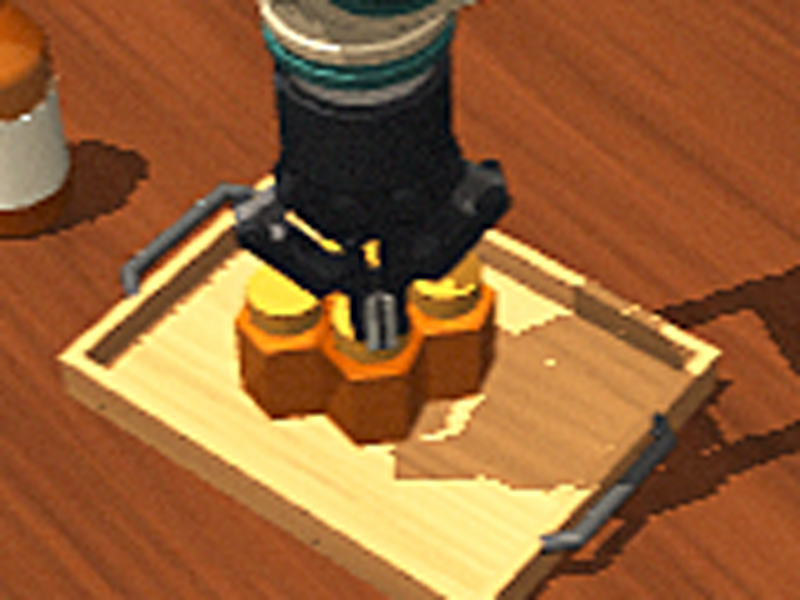

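View pics/d28.png

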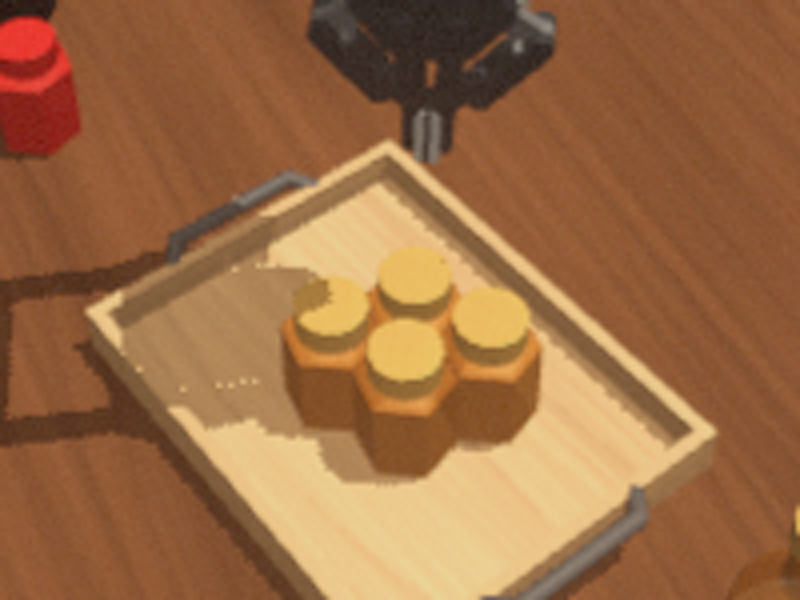

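Scene and side views show the tight cluster with the closed fingers above and beyond jar a (side crop (415,270)). Descending outside jar a.

>>> {"name": "drive_tool", "arguments": {
  "deltas": [0, 0, -0.0007, 0.024, 0.5, 0, 0, -0.0007, 0.024, 0.5, 0, 0, -0.0007, 0.024, 0.4, 0, 0, 0, 0.015, 0, 0, 0, 0, 0, 0]
}}

```text
t: 23.78
ee_pos: [0.5858, -0.1486, 0.0562]
eef_rot: [[0.545, 0.838, -0.008], [0.838, -0.545, 0.016], [0.009, -0.015, -1.0]]
ft_force: [-0.4, 0.1, -0.2]
width: -0.0
```

```bash
python3 - <<'E'
from h import *
from plan import plan
g=[(.5584,-.1926,28),(.581,-.2358,28),(.532,-.2350,28),(.5094,-.192,28)]
q=measure('side',g)
A=np.array([.5584,-.1928]); s=state(); p=s['ee_pos'][:2]-A; R=s['eef_rot']
a=np.radians(58.2); print('s',p@[np.cos(a),np.sin(a)],'lat',p@[np.sin(a),-np.cos(a)],R[:,2])
plan(.5584+.037*np.cos(a),-.1928+.037*np.sin(a),.047,58.2,3)
E
```

```text
side 2544 dz -0.0003 res 0.0006
    [ 0.559 -0.191] 25.34
    [ 0.5814 -0.2341] 27.85
    [ 0.5326 -0.2336] 28.19
    [ 0.5105 -0.1907] 28.34
   d01 0.0485 -62.57
   d02 0.0501 -121.84
   d12 0.0488 179.37
   d03 0.0485 179.56
   d13 0.0831 148.5
   d23 0.0483 117.26
s 0.0521500420004857 lat 0.0005454397682184947 [-0.00661098  0.01537638 -0.99985992]
t 23.83 pos [ 0.5863 -0.1488  0.0577] yawx 56.99 turn -1.2 w 0.0 F [-0.   0.2 -0. ] dist 0.0186 j6 14.8
  [-0.0051, -0.0001, 0.0036, -0.4]
  [-0.0051, -0.0001, 0.0036, -0.4]
  [-0.0051, -0.0001, 0.0036, -0.4]
```

>>> {"name": "drive_tool", "arguments": {
  "deltas": [0, -0.005, 0, 0.004, -0.4, 0, -0.005, 0, 0.004, -0.4, 0, -0.002, 0, 0.001, -0.4]
}}

```text
t: 24.08
ee_pos: [0.5812, -0.1602, 0.0522]
eef_rot: [[0.527, 0.85, -0.001], [0.85, -0.527, 0.013], [0.011, -0.008, -1.0]]
ft_force: [-0.4, -0.5, -0.5]
width: -0.0002
```

```bash
cat > ps.py <<'E'
from h import *
A=np.array([.5584,-.1928]); s=state(); p=s['ee_pos'][:2]-A; R=s['eef_rot']
a=np.radians(58.2); print(s['t'],'s',(p@[np.cos(a),np.sin(a)]).round(4),'lat',(p@[np.sin(a),-np.cos(a)]).round(4),'z',s['ee_pos'][2].round(4),s['ft_force'].round(1),np.degrees(np.arctan2(R[1,0],R[0,0])).round(1))
E
python3 ps.py; python3 look.py side d29 240 320 240 300
```

```text
24.0833 s 0.0397 lat 0.0022 z 0.0522 [-0.4 -0.5 -0.5] 58.2
```

View pics/d29.png

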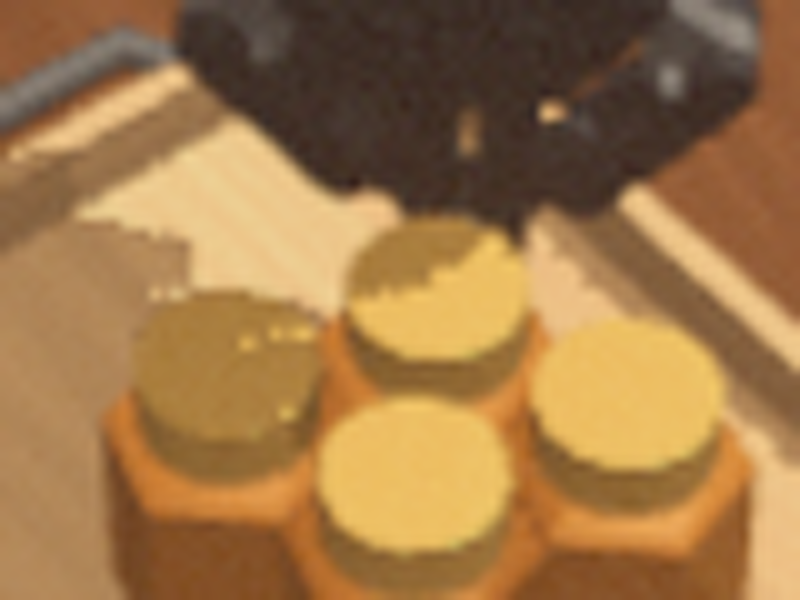

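>>> {"name": "drive_tool", "arguments": {
  "deltas": [0, -0.0015, -0.001, 0.003, 0, 0, -0.0015, -0.001, 0.003, 0]
}}

```text
t: 24.3
ee_pos: [0.5787, -0.1628, 0.0482]
eef_rot: [[0.528, 0.849, 0.003], [0.849, -0.528, 0.012], [0.012, -0.004, -1.0]]
ft_force: [-0.7, -0.4, -0.6]
width: 0.0
```

```bash
python3 ps.py
```

```text
24.3 s 0.0362 lat 0.0015 z 0.0482 [-0.7 -0.4 -0.6] 58.1
```

>>> {"name": "drive_tool", "arguments": {
  "deltas": [0, -0.0012, -0.001, 0, 0]
}}

```text
t: 24.38
ee_pos: [0.5772, -0.1633, 0.0481]
eef_rot: [[0.528, 0.849, 0.003], [0.849, -0.528, 0.012], [0.012, -0.004, -1.0]]
ft_force: [2.7, 1.6, 0.5]
width: 0.0002
```

>>> {"name": "drive_tool", "arguments": {
  "deltas": [0, -0.0012, 0, 0, 0]
}}

```text
t: 24.47
ee_pos: [0.5767, -0.1641, 0.0483]
eef_rot: [[0.528, 0.849, 0.004], [0.849, -0.528, 0.013], [0.013, -0.003, -1.0]]
ft_force: [1.6, 2.4, -0.2]
width: 0.0001
```

```bash
python3 ps.py; python3 - <<'E'
from h import *
g=[(.5584,-.1926,28),(.581,-.2358,28),(.532,-.2350,28),(.5094,-.192,28)]
q=measure('side',g)
E
```

```text
24.4667 s 0.034 lat 0.0004 z 0.0483 [ 1.6  2.4 -0.2] 58.1
side 2675 dz -0.0 res 0.0007
    [ 0.5597 -0.1895] 26.86
    [ 0.5815 -0.2343] 27.85
    [ 0.5326 -0.2336] 28.32
    [ 0.5097 -0.191 ] 28.08
   d01 0.0498 -64.05
   d02 0.0517 -121.58
   d12 0.0489 179.17
   d03 0.05 -178.35
   d13 0.0838 148.87
   d23 0.0484 118.21
```

>>> {"name": "drive_tool", "arguments": {
  "deltas": [0, -0.001, 0, 0, 0]
}}

```text
t: 24.6
ee_pos: [0.5764, -0.1645, 0.0484]
eef_rot: [[0.528, 0.849, 0.005], [0.849, -0.528, 0.013], [0.014, -0.003, -1.0]]
ft_force: [2.3, 3.3, -0.3]
width: 0.0001
```

>>> {"name": "drive_tool", "arguments": {
  "deltas": [0, -0.001, 0, 0, 0]
}}

```text
t: 24.68
ee_pos: [0.576, -0.1649, 0.0485]
eef_rot: [[0.527, 0.85, 0.005], [0.849, -0.527, 0.014], [0.015, -0.003, -1.0]]
ft_force: [2.7, 3.4, -0.2]
width: 0.0002
```

```bash
python3 ps.py; python3 - <<'E'
from h import *
g=[(.5584,-.1926,28),(.581,-.2358,28),(.532,-.2350,28),(.5094,-.192,28)]
q=measure('scene',g)
E
```

```text
24.6833 s 0.033 lat 0.0002 z 0.0485 [ 2.7  3.4 -0.2] 58.2
scene 483 dz -0.0006 res 0.0009
    [ 0.5556 -0.19  ] 29.4
    [ 0.579  -0.2334] 29.33
    [ 0.5123 -0.3651] 15.36
    [ 0.5072 -0.1898] 28.24
   d01 0.0493 -61.68
   d02 0.1803 -103.88
   d12 0.1476 -116.85
   d03 0.0484 179.79
   d13 0.084 148.75
   d23 0.1753 91.68
```

>>> {"name": "drive_tool", "arguments": {
  "deltas": [0, -0.001, 0, 0, 0]
}}

```text
t: 24.82
ee_pos: [0.5755, -0.1655, 0.0484]
eef_rot: [[0.527, 0.85, 0.005], [0.85, -0.527, 0.015], [0.015, -0.003, -1.0]]
ft_force: [1.4, 4.1, 0.3]
width: 0.0002
```

>>> {"name": "drive_tool", "arguments": {
  "deltas": [0, 0.004, 0, 0, 0, 0, 0.012, 0, -0.002, 0, 0, 0.012, 0, -0.03, 0, 0, 0.01, 0, -0.04, 0, 0, 0.01, 0, -0.04, 0]
}}

```text
t: 25.23
ee_pos: [0.596, -0.1246, 0.1527]
eef_rot: [[0.531, 0.847, -0.018], [0.847, -0.531, 0.017], [0.005, -0.025, -1.0]]
ft_force: [0.7, -0.9, -0.3]
width: 0.0
```

```bash
python3 ps.py; python3 - <<'E'
from h import *
g=[(.5574,-.194,28),(.581,-.2358,28),(.532,-.2355,28),(.5094,-.192,28)]
for n in ('side','scene'): q=measure(n,g)
E
python3 look.py side d30 180 380 200 350
```

```text
25.2333 s 0.0778 lat -0.004 z 0.1527 [ 0.7 -0.9 -0.3] 57.9
side 2552 dz -0.0002 res 0.0006
    [ 0.5571 -0.193 ] 26.98
    [ 0.581  -0.2354] 28.7
    [ 0.5319 -0.2345] 27.78
    [ 0.5087 -0.1918] 27.38
   d01 0.0487 -60.54
   d02 0.0485 -121.27
   d12 0.0492 178.94
   d03 0.0484 178.65
   d13 0.0844 148.95
   d23 0.0485 118.51
scene 1087 dz -0.0011 res 0.0008
    [ 0.5547 -0.1915] 27.28
    [ 0.5788 -0.2338] 29.5
    [ 0.5376 -0.23  ] -27.46
    [ 0.5066 -0.1903] 26.91
   d01 0.0486 -60.33
   d02 0.0421 -114.0
   d12 0.0414 174.77
   d03 0.0481 178.51
   d13 0.0842 148.91
   d23 0.0503 127.9
```

View pics/d30.png

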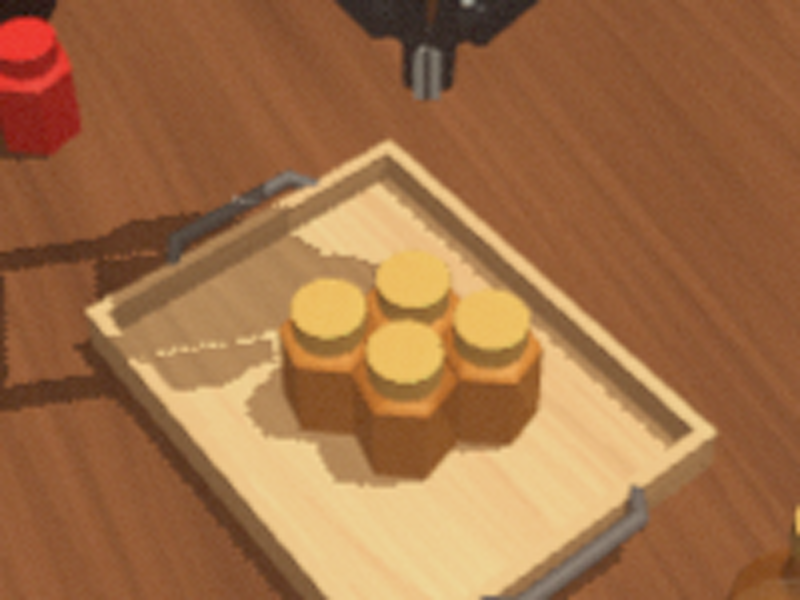

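The push closed a–c to about 48.5 mm. Now I clear out and do a final check with unobstructed cameras.

>>> {"name": "drive_tool", "arguments": {
  "deltas": [0, 0.01, -0.02, -0.03, 0, 0, 0.01, -0.035, -0.03, 0, 0, 0.01, -0.035, -0.01, 0, 0, 0.01, -0.035, 0, 0, 0, 0, -0.02, 0, 0]
}}

```text
t: 25.8
ee_pos: [0.4951, -0.0139, 0.2241]
eef_rot: [[0.535, 0.845, -0.019], [0.845, -0.535, 0.015], [0.002, -0.024, -1.0]]
ft_force: [0.2, -0.1, 1.6]
width: 0.0004
```

```bash
python3 ps.py; python3 - <<'E'
from h import *
g=[(.5574,-.194,28),(.581,-.2358,28),(.532,-.2355,28),(.5094,-.192,28)]
for n in ('side','scene'): q=measure(n,g)
for n,th in (('side','can_mid'),('side','bottle_mid'),('side','tumbler_mid'),('scene','can_mid'),('scene','tumbler_mid')):
    c=camera(n);X,ok=world(c)
    for d in silhouettes(n,th)[:1]: print(n,th,np.round(np.median(X[d['region']&ok],0),3))
E
python3 look.py scene s31
```

```text
25.8 s 0.1187 lat -0.148 z 0.2241 [ 0.2 -0.1  1.6] 57.7
side 2559 dz -0.0002 res 0.0006
    [ 0.557  -0.1932] 20.04
    [ 0.5809 -0.2354] 29.33
    [ 0.5319 -0.2343] 28.52
    [ 0.5087 -0.1919] 26.83
   d01 0.0485 -60.47
   d02 0.0482 -121.43
   d12 0.049 178.7
   d03 0.0483 178.38
   d13 0.0844 148.9
   d23 0.0484 118.66
scene 1657 dz -0.0007 res 0.0008
    [ 0.5547 -0.1919] 27.62
    [ 0.5786 -0.2336] 28.64
    [ 0.5298 -0.233 ] -27.02
    [ 0.5067 -0.1902] 28.61
   d01 0.048 -60.14
   d02 0.0481 -121.25
   d12 0.0488 179.41
   d03 0.048 177.92
   d13 0.084 148.91
   d23 0.0487 118.3
side can_mid [0.681 0.194 0.077]
side bottle_mid [ 0.597 -0.471  0.116]
side tumbler_mid [0.749 0.069 0.059]
scene can_mid [0.702 0.228 0.107]
scene tumbler_mid [0.748 0.078 0.048]
```

View pics/s31.png

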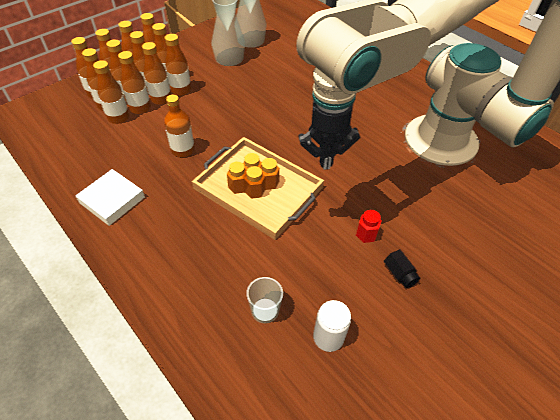

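The scene shows the diamond at (252,175) with the bystanders unmoved. Yaw fits from the far cameras are weak on partly hidden jars (a: 20–27°, c: -27°), so I'll check with the wrist camera before handing in.

```bash
python3 plan.py .455 -.155 .21 -31.8 13
```

```text
t 26.45 pos [ 0.4969 -0.0166  0.2241] yawx 57.56 turn 89.4 w 0.0001 F [ 0.2 -0.1 -0.8] dist 0.1453 j6 26.0
  [-0.0107, 0.0030, 0.0011, 6.9]
  [-0.0103, 0.0043, 0.0011, 6.9]
  [-0.0097, 0.0055, 0.0011, 6.9]
  [-0.0090, 0.0066, 0.0011, 6.9]
  [-0.0081, 0.0076, 0.0011, 6.9]
  [-0.0072, 0.0085, 0.0011, 6.9]
  [-0.0061, 0.0093, 0.0011, 6.9]
  [-0.0049, 0.0100, 0.0011, 6.9]
  [-0.0037, 0.0105, 0.0011, 6.9]
  [-0.0024, 0.0109, 0.0011, 6.9]
  [-0.0011, 0.0111, 0.0011, 6.9]
  [0.0002, 0.0111, 0.0011, 6.9]
  [0.0016, 0.0110, 0.0011, 6.9]
```

>>> {"name": "drive_tool", "arguments": {
  "deltas": [0, -0.0107, 0.003, 0, 6.9, 0, -0.0103, 0.0043, 0, 6.9, 0, -0.0097, 0.0055, 0, 6.9, 0, -0.009, 0.0066, 0, 6.9, 0, -0.008, 0.0076, 0, 6.9]
}}

```text
t: 26.87
ee_pos: [0.4808, -0.0705, 0.2232]
eef_rot: [[0.927, 0.375, -0.02], [0.375, -0.927, 0.015], [-0.013, -0.021, -1.0]]
ft_force: [-0.0, -0.2, -0.0]
width: -0.0001
```

>>> {"name": "drive_tool", "arguments": {
  "deltas": [0, -0.0072, 0.0085, 0, 6.9, 0, -0.006, 0.0093, 0, 6.9, 0, -0.005, 0.01, 0, 6.9, 0, -0.0037, 0.0105, 0, 6.9, 0, -0.0024, 0.011, 0, 6.9]
}}

```text
t: 27.28
ee_pos: [0.4623, -0.1266, 0.2227]
eef_rot: [[0.971, -0.239, -0.02], [-0.238, -0.971, 0.015], [-0.023, -0.01, -1.0]]
ft_force: [-0.0, 1.1, -1.1]
width: 0.0001
```

>>> {"name": "drive_tool", "arguments": {
  "deltas": [0, -0.001, 0.011, 0, 6.9, 0, 0, 0.011, 0, 6.9, 0, 0, 0.011, 0, 6.9, 0, 0, 0, 0, 0]
}}

```text
t: 27.62
ee_pos: [0.4486, -0.1603, 0.2224]
eef_rot: [[0.812, -0.583, -0.02], [-0.583, -0.813, 0.014], [-0.025, 0.0, -1.0]]
ft_force: [0.4, 0.1, 0.1]
width: -0.0002
```

```bash
python3 look.py wrist w32; python3 - <<'E'
from h import *
print(state()['ee_pos'],state()['t'])
g=[(.5574,-.194,28),(.581,-.2358,28),(.532,-.2355,28),(.5094,-.192,28)]
measure('wrist',g)
E
```

```text
[ 0.44892708 -0.15966187  0.22242053] 27.6667
wrist 13504 dz 0.0001 res 0.0005
    [ 0.5565 -0.1951] 27.54
    [ 0.5805 -0.2378] 26.89
    [ 0.5312 -0.2368] 27.31
    [ 0.5074 -0.1937] 27.81
   d01 0.049 -60.66
   d02 0.0488 -121.19
   d12 0.0493 178.81
   d03 0.0491 178.36
   d13 0.0854 148.88
   d23 0.0493 118.93
```

View pics/w32.png

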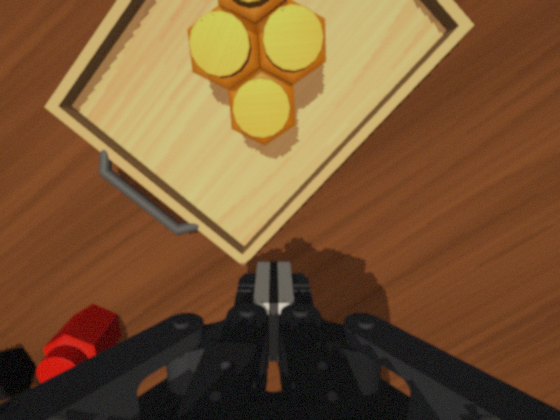

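The wrist view shows the four jars nested, with a, c and d at (220,43), (292,38) and (262,108) and b at the top. All yaws read 27–28° and the five pair distances are 48.8–49.3 mm, within 50.5. The gripper is clear, so I hand in.

```bash
python3 -c "
from cell import *
print(hand_in()); print(state()['t'])"
```

```text
the job is handed in; nothing more can be done
None
the job is handed in; nothing more can be done
```

The job is handed in: all four jars stand upright in the tray as one close-packed diamond. The robot's clock read about 27.7 s of the allowed 70 s at my last check.

**What I did**
- **Fallen jar:** I gripped it by the lid, lifted it, and loosened the grip until it swung upright. I then set it on the bar and let go (tilt 0.4°, midpoint height 38 mm).
- **Placing:** I took that jar afresh by its flats and nested it against the two tray jars, then nested the upright amber jar beside it. The red and black look-alikes were left alone.
- **Snugging:** The jar_a to fallen-jar gap read 49.8–50.4 mm, close to the 50.5 mm limit. A light push with closed fingertips (about 4 N) brought it to 48.1–48.8 mm.

**Last checks before hand-in**
- **Spacing:** The five touching pairs measured 48.8–49.3 mm in the wrist camera, and 48.0–49.0 mm in the scene and side cameras.
- **Flats:** The wrist camera put all four jars' flats within 1° of each other. The other two cameras disagreed by up to about 9° for partly hidden jars (jar_a read 20° in the side view, the fallen jar -27° in the scene view), so I relied on the wrist reading.
- **Position offset:** Absolute positions differed by up to about 4–5 mm between cameras. I only relied on the distances between jars.
- **Bystanders:** The can, bottle and tumbler measured within 2 mm of where they started, and the gripper was well clear.

The robot reported no verdict.

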